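# Lay the cauls and offer up the bar clamp

### The arm

A 6-joint arm with a two-finger parallel gripper is mounted at the origin on the work surface. World frame = base frame: x ahead of the robot, y to its left, z up, the work surface at z = 0. Lengths are in m, angles in rad, forces in N, time in s.
With the tool pointing down it reaches from about 0.325 to 0.9 m from the base axis. Payload 3.5 kg.
Tool frame: the origin (TCP) lies at the very end of the fingers, on their centre line; the grasp point (between the pads) lies 19 mm behind it; z points along the fingers, y is the direction in which the jaws open and shut (so a half turn about z gives the same grasp; the last joint's range is limited). The gripper opens to 85 mm and grips with 20 to 120 N. Pads are 22 mm wide; open, the fingers measure 114 mm over their backs; the gripper's body (76 mm by 85 mm) begins 54 mm behind the grasp point. The pads swing forward as they close: fully open they stand 13 mm farther back than shut.
Start: joints at [-1.206, 0.276, -0.026, 1.268, 0, 1.467], TCP at [0.282, -0.558, 0.231] pointing down, gripper open.
Joint ranges: [-3.12, 3.12], [-0.85, 1.88], [-1.08, 1.24], [-1.95, 2.15], [-1.57, 1.53], [-3.14, 3.14]. Speed limits (rad/s): [2.57, 2.57, 3.14, 3.14, 3.14, 3.14].

### API

Orientations are given as a rotation vector (axis times angle).
In Python, from station import ctrl gives the robot as it stands.
- The arm moves only by the tool play_rows, never from a script. Its argument "commands" is a list that holds one entry, the list of rows, each a list of 7 numbers: the shift along the tool's x, y, z in units of 25 mm (1.0 is 25 mm), then the turn, a rotation vector about the tool's x, y, z in units of 5 degrees (1.0 is 5 degrees), then the finger opening in mm, from 0 to 85.4. A call has 1 to 10 rows; each row is the pose to reach, as a shift and turn from the pose measured when the call began, along the tool's axes at that moment; what a row does not reach only later rows make up. A row lasts 1/8 s, in which the tool goes at most 62.5 mm and 10.7 degrees, less where a joint would pass 70% of its speed; a pose out of reach is approached as far as the arm can. A call with a gripper value outside its range is refused whole. The fingers move at their own pace and stop on an object; "force" is the grip in N (left out, the last holds). Time passes only in rows, so rows that repeat a pose let the fingers close. It gives the time, the measured TCP pose, the force and the opening at its end, in the units of the state.
- ctrl.state(): the state, without advancing time (a new reading comes with each control period).
- ctrl.get_image(name): name is "side" or "top"; returns a dict with "frame" (384x512x3 uint8, red, green, blue), "K" (3x3 intrinsics, pixels), "R" (3x3) and "t" (3): a world point X has camera coordinates R X + t. Camera axes: x right, y down, z forward; pixel columns grow to the right and rows downward; lengths in m; the calibration is good to about 2 mm. A picture is of the moment at which its call begins. There is no depth.
- ctrl.finish_job(): hands the job in, once; it reports no verdict.
Trained networks look in a picture, given as the dict that the camera call returned (one of the last four; its "shot" number tells which), for a name from the list of things; names that differ only in an ending like _2 or _b are one class to them, and where a whole thing is asked for, a point or a joint stands for the part that bears it (a point fixed in the world has none). Each returns a list of dicts, best first, with "conf" (0 to 1); they miss things now and then, are a little off and sometimes report something else, mostly with a low value. They report only what shows in the picture. A call takes as long as a camera call. They do not tell look-alikes from the thing itself.
- ctrl.spot_in(picture, target): "xy" ([column, row] in pixels, amid what is visible of it).
- ctrl.mark_of(picture, target): "xy" ([column, row] in pixels: a listed point, or the origin of a listed thing).
The state is a dict: "time": time; "q": joint angles; "qd": joint speeds; "joint_torque": joint torques, N m; "tcp_pos": TCP position; "eef_rot": TCP orientation; "ft_force": force on the tool from outside, world axes, zero at the start; "moment": the same for the moment, N m; "opening": finger opening in m.
Only numpy, scipy, OpenCV 4.12 (cv2) and the standard library are available. Lean on these libraries where they do the work, as an engineer would, in place of code of your own. Each camera call takes 0.05 s, during which the arm holds its last target. There are 200 camera calls.

### The job

Finish setting up the panel glue-up: set the two loose dark battens (cauls) down across the three boards without dropping them, one straight above each bearer and parallel to it. Then draw the blue bar clamp out of the rack, turn it level with its jaws pointing down, and lower it across the middle of the panel, parallel to the cauls and between them, until one pad stands just outside each side of the panel at the height of the board edges. Finish while still holding it there, steady and touching nothing but the gripper, ready to be tightened, with the boards and everything else left where they were.

Things in the scene. Friction and masses are not known exactly. Their poses are not given: they have to be found in the camera images.
- bearers: Two grey bearers fixed to the bench, 210 long (x) x 40 wide x 40 mm high, centre lines at y = +65 and -65 mm. Origin on the bench midway between them, x along the bearers, z up. Three boards lie across them: panel 151 mm wide along x (outer sides at x = +76 and -76), 200 mm along y, board edges 40 to 60 mm above the bench; the bearers show 30 mm beyond it.
- over_bearer_left (a point): Point on the panel's top face straight above the middle of one bearer (y = +65, z = 60 mm in the bearers' frame); axes as the bearers'.
- over_bearer_right (a point): The same above the other bearer (y = -65 mm).
- caul0: Loose dark square batten 180 x 25 x 25 mm, 0.08 kg, lying on the bench to the right. Origin at its centre, x along its length.
- caul1: The second batten, the same; it lies beside the first, 75 to 90 mm from it.
- clamp: Blue one-handed bar clamp, 0.5 kg, hooked in one of the rack's notches, jaws locked 210 mm apart. Origin on the axis of its flat bar (20 in x, 8 mm in y) midway between the pads. z along the bar to the fixed head (top z = +139, tail -195 mm), x the way the jaws point (tips x = +78). In the rack z points up, leaning 0.30 rad away from the rack's front, x into the rack.
- clamp_grip (a point): Where to hold the blue clamp: inside its pistol grip, at x = -75, y = 0, z = -135 mm in the clamp's frame, axes as the clamp's. The grip sticks out of the sliding body (z = -159 to -111) away from the jaws, x = -20 to -105 mm; it is 26 mm thick (y) and 32 mm along z, with a 12 mm thick black trigger on its head side. Mass centre: z = -72 mm.
- pad_fixed (a point): Centre of the face of the rubber pad on the fixed jaw (x = +65, z = +105 mm in the clamp's frame); the pad is 26 mm in x, 22 mm in y.
- pad_sliding (a point): The same on the sliding jaw (x = +65, z = -105 mm).
- rack: Fixed plywood clamp rack 380 mm wide (y), front to -x, origin on the bench. A 20 mm board leans 0.30 rad backwards, with notches 28 wide, 12 mm deep in its top edge at y = -100, 0, +100. A clamp's fixed jaw (22 mm thick) hangs in the notch, its pad hooked 6 mm down behind the board; its bar lies on the board's front, its sliding jaw reaches under it. Clamp origins hang at x = 0, z = 205 mm.
- rack_edge (a point): Middle of the lower front edge of the rack's board; axes as the rack's. The edge is 45 mm above the blue clamp's sliding pad, 19 mm above the other clamps'. To take a clamp out, lift it 20 to 35 mm along its bar, then pull it 80 mm or more straight off the front of the board.
- board0: Light board 50 x 200 x 20 mm lying loose across the bearers (its y along its length), at x = -50 mm in their frame; origin at its centre. To be left in place.
- board1: The middle board, the same.
- board2: The board at x = +50 mm, the same.
- clamp_black: Shorter black clamp in another notch of the rack, same frame as the blue one; its sliding jaw is 26 mm nearer to the head (grip centre z = -109 mm). Leave alone.
- clamp_red: Shorter red clamp in the remaining notch, the same. Leave alone.
- glue: Upright yellow glue bottle, 60 mm wide, 170 mm tall, beyond the panel; origin under its centre. Leave alone.
- mallet: Rubber mallet lying beyond the panel; head 60 x 110 x 60 mm, handle 210 mm; origin under the joint of head and handle. Leave alone.
- tape: Yellow tape measure 70 x 40 x 62 mm between the robot and the battens; origin under its centre. Leave alone.
- square: Try square with a dark stock 110 mm and a steel blade 200 mm, lying at the far right; origin under the stock's centre. Leave alone.
- gluepot: White cup 72 mm wide, 75 mm tall, to the left of the rack, nearer the robot; origin under its centre. Leave alone.
Mind the look-alikes: they are no part of the job. What is shaped like the caul1 but orange or red is not meant. Leave any purple look-alike of the board2 alone.

How it is judged:
By the outcome, as a careful person would: the job done as asked, in the order asked, and still so for the second after the job is handed in, while the arm keeps its last pose, push and grip.
It also fails if it takes over 70 s, if anything falls off the work surface, if the arm or the gripper's body presses on something with over 40 N, if the wrist force passes 120 N, or if a joint passes its speed limit or range.

## Working session

There is one attempt and no reset: what is moved stays moved. The work goes in short steps, Python scripts to look and compute and a tool call to move; the robot and the scene stay as the last step left them, time stands still between calls to the robot, and variables do not carry over. Pictures are saved under pics/ and viewed, about 8 in all and at most 12, crops included, and the job is handed in when it is done.

Besides the shell and the picture viewer there is one more tool, called after "Emit:" by a JSON object that holds its "name" and its "arguments", one argument or row to a line. play_rows: Moves the arm, as the interface text tells. Its arguments: {"type":"object","properties":{"commands":{"type":"array","items":{"type":"array","items":{"type":"array","items":{"type":"number"}}}},"force":{"type":"number"}},"required":["commands"]}

```bash
ls; mkdir -p pics
cat > h.py <<'E'
import numpy as np, cv2
from scipy.spatial.transform import Rotation as Ro
from station import ctrl
def proj(p,X):
    c=p["R"]@np.asarray(X,float)+np.ravel(p["t"]); u=p["K"]@c; return u[:2]/u[2]
def ray(p,xy):
    R=np.array(p["R"]);o=-R.T@np.ravel(p["t"]); d=R.T@np.linalg.inv(p["K"])@np.array([xy[0],xy[1],1.]); return o,d/np.linalg.norm(d)
def at_z(p,xy,z):
    o,d=ray(p,xy); return o+d*(z-o[2])/d[2]
def tri(pa,a,pb,b):
    o1,d1=ray(pa,a);o2,d2=ray(pb,b)
    s=np.linalg.lstsq(np.c_[d1,-d2],o2-o1,rcond=None)[0]
    A=o1+d1*s[0];B=o2+d2*s[1];return (A+B)/2,np.linalg.norm(A-B)
def save(p,name,crop=None,scale=1):
    f=p["frame"][:,:,::-1]
    if crop: f=f[crop[1]:crop[3],crop[0]:crop[2]]
    cv2.imwrite("pics/"+name,cv2.resize(f,None,fx=scale,fy=scale,interpolation=cv2.INTER_CUBIC))
E
python3 - <<'E'
from h import *
np.set_printoptions(precision=3,suppress=True)
t=ctrl.get_image("top");s=ctrl.get_image("side")
f=np.vstack([t["frame"],s["frame"]])[:,:,::-1]
cv2.imwrite("pics/a.png",f[:, :][:,:] if 0 else np.hstack([cv2.resize(t["frame"],None,fx=.78,fy=.78),cv2.resize(s["frame"],None,fx=.78,fy=.78)])[:,:,::-1])
for n,p in(("top",t),("side",s)):
    print(n,"cam",-np.array(p["R"]).T@np.ravel(p["t"]),"axis",np.array(p["R"])[2],p["K"][0][0])
    for k in "bearers over_bearer_left over_bearer_right caul0 caul1 clamp clamp_grip pad_fixed pad_sliding rack rack_edge board0 board1 board2 clamp_black clamp_red glue mallet tape square gluepot".split():
        print(k,[(np.round(d["xy"]),round(d["conf"],2)) for d in ctrl.mark_of(p,k)[:3]])
print(ctrl.state()["time"],ctrl.state()["eef_rot"])
E
```

```text
pics
top cam [ 0.406 -0.033  1.58 ] axis [ 0.075 -0.018 -0.997] 356.9745338403868
bearers []
over_bearer_left []
over_bearer_right []
caul0 [(array([316., 201.]), 0.84), (array([331., 204.]), 0.55), (array([371., 204.]), 0.55)]
caul1 [(array([316., 201.]), 0.84), (array([331., 204.]), 0.55), (array([371., 204.]), 0.55)]
clamp [(array([164., 167.]), 0.56)]
clamp_grip [(array([182., 194.]), 0.95)]
pad_fixed [(array([150., 139.]), 0.8), (array([139., 179.]), 0.63)]
pad_sliding [(array([170., 163.]), 0.9)]
rack [(array([178., 176.]), 0.72)]
rack_edge [(array([169., 174.]), 0.9), (array([176., 172.]), 0.52)]
board0 [(array([256., 195.]), 0.81), (array([258., 185.]), 0.73), (array([210., 234.]), 0.71)]
board1 [(array([256., 195.]), 0.81), (array([258., 185.]), 0.73), (array([210., 234.]), 0.71)]
board2 [(array([256., 195.]), 0.81), (array([258., 185.]), 0.73), (array([210., 234.]), 0.71)]
clamp_black [(array([138., 182.]), 0.78), (array([315., 201.]), 0.72), (array([345., 171.]), 0.47)]
clamp_red [(array([188., 157.]), 0.6), (array([312., 202.]), 0.41), (array([180., 172.]), 0.18)]
glue [(
[... 1054 characters left out ...]
73.]), 0.51)]
board0 [(array([228., 201.]), 0.93), (array([239., 203.]), 0.9), (array([257., 211.]), 0.81)]
board1 [(array([228., 201.]), 0.93), (array([239., 203.]), 0.9), (array([257., 211.]), 0.81)]
board2 [(array([228., 201.]), 0.93), (array([239., 203.]), 0.9), (array([257., 211.]), 0.81)]
clamp_black [(array([178., 280.]), 0.97)]
clamp_red [(array([177., 225.]), 0.79), (array([319., 205.]), 0.58), (array([284., 162.]), 0.53)]
glue [(array([176., 223.]), 0.64)]
mallet [(array([215., 174.]), 0.76)]
tape [(array([322., 202.]), 0.75)]
square [(array([253., 151.]), 0.9), (array([180., 284.]), 0.3)]
gluepot [(array([251., 371.]), 0.82), (array([178., 220.]), 0.66)]
2.2 [-3.056 -0.728 -0.   ]
```

Run:
```python
from h import *
t=ctrl.get_image("top");s=ctrl.get_image("side")
import pickle;pickle.dump((t,s),open("p0.pkl","wb"))
save(t,"t1.png",(115,115,385,265),2.9)
save(s,"s1.png",(100,120,366,316),3)
```

```text
(no output)
```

View pics/t1.png

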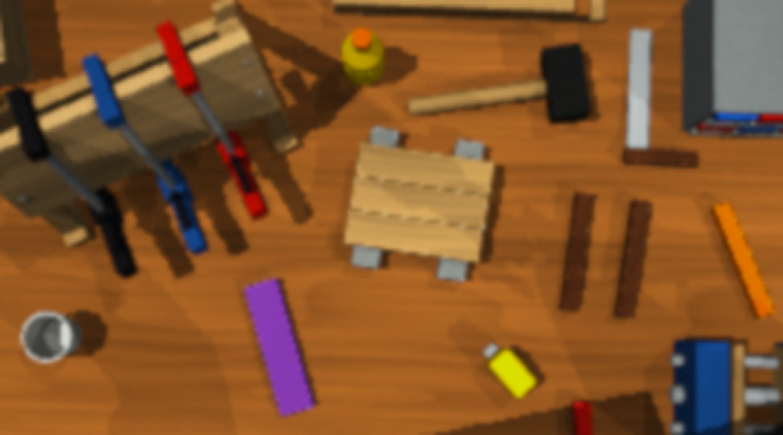

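View pics/s1.png

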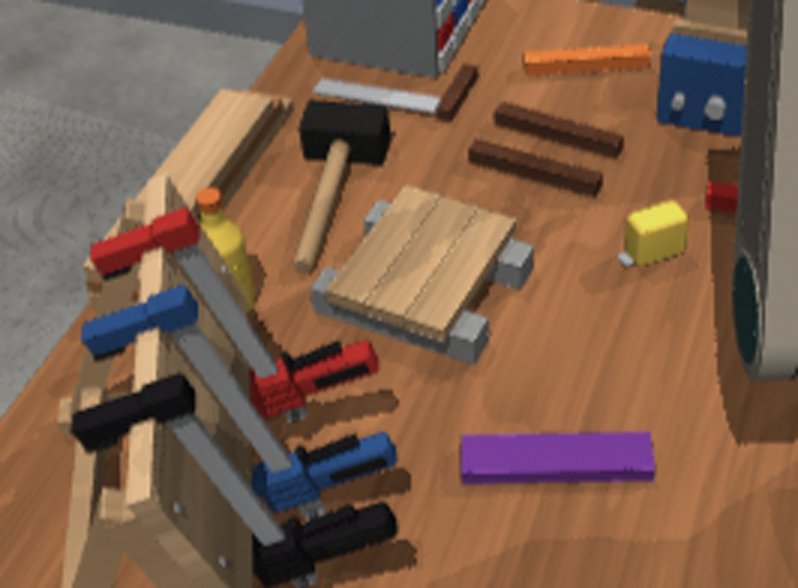

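Run:
```python
from h import *
import pickle
from scipy.optimize import least_squares
np.set_printoptions(precision=4,suppress=True)
t,s=pickle.load(open("p0.pkl","rb"))
# cauls: dark brown in top
for nm,p in (("top",t),("side",s)):
    hsv=cv2.cvtColor(p["frame"],cv2.COLOR_RGB2HSV)
    m=((hsv[...,2]<95)).astype(np.uint8)
    n,l,st,ce=cv2.connectedComponentsWithStats(m)
    for i in range(1,n):
        x,y,w,h,a=st[i]
        win=(300<x<345 and 175<y<210) if nm=="top" else (250<x<312 and 148<y<180)
        if win and a>60:
            c=np.argwhere(l==i)[:,::-1].astype(np.float32)
            print(nm,cv2.minAreaRect(c),a)
            if nm=="top":
                pts=np.array([at_z(p,q,.025)[:2] for q in cv2.boxPoints(cv2.minAreaRect(c))]);print(pts.mean(0),pts)
# panel top corners via hue in top view
hsv=cv2.cvtColor(t["frame"],cv2.COLOR_RGB2HSV)
print("board hsv",hsv[190,258],"bench",hsv[240,240],"bearer",hsv[204,241],"caul",hsv[200,314],hsv[200,333])
# clamp fit
mk=[(t,(182,194),(-.075,0,-.135)),(s,(220,271),(-.075,0,-.135)),(t,(170,163),(.065,0,-.105)) ,(s,(171,282),(.065,0,-.105)),(t,(164,167),(0,0,0)),(s,(179,251),(0,0,0)),(t,(150,139),(.065,0,.105)),(s,(136,234),(.065,0,.105))]
def cl(v,X): return np.array([v[0],v[1],.205])+(Ro.from_euler("z",v[2])*Ro.from_euler("y",.30)).apply(X)
f=lambda v:np.concatenate([proj(p,cl(v,X))-uv for p,uv,X in mk])
r=least_squares(f,[.6,.3,.4],loss="soft_l1");print(r.x,f(r.x).round(1));print("grip",cl(r.x,(-.075,0,-.135)))
```

```text
top ((313.5887145996094, 201.7457275390625), (7.769942760467529, 39.55076217651367), 6.709836483001709) 283
[ 0.507  -0.3193] [[ 0.4221 -0.2935]
 [ 0.5949 -0.3111]
 [ 0.5918 -0.3452]
 [ 0.419  -0.3273]]
top ((332.4082946777344, 204.18775939941406), (7.335085391998291, 40.442100524902344), 7.594643592834473) 282
[ 0.4986 -0.4021] [[ 0.4121 -0.3754]
 [ 0.5885 -0.3968]
 [ 0.5852 -0.429 ]
 [ 0.4087 -0.4073]]
side ((285.88055419921875, 163.4265594482422), (43.68004608154297, 7.896305084228516), 15.64224624633789) 330
side ((277.8838195800781, 175.93568420410156), (45.34862518310547, 8.309619903564453), 14.931418418884277) 356
board hsv [ 18 148 177] bench [ 14 205 157] bearer [ 56  12 152] caul [ 11 196  69] [ 11 194  79]
[0.6172 0.2894 0.4492] [ 0.3  0.4  0.3  0.4 -0.7  0.8  0.4 -2.   1.8 -1.  -2.6  0.6  0.7  0.4
 -0.2  1.2]
grip [0.5168 0.2409 0.0982]
```

```bash
cat >> h.py <<'E'
from scipy.optimize import minimize
def boxpts(c,yaw,d): # c centre
    return np.array([np.array(c)+Ro.from_euler("z",yaw).apply(np.array(k)*np.array(d)/2) for k in np.array(np.meshgrid([-1,1],[-1,1],[-1,1])).T.reshape(-1,3)])
def cost(views,masks,rois,P):
    c=0
    for p,m,(x0,y0,x1,y1) in zip(views,masks,rois):
        k=8; uv=np.array([proj(p,X) for X in P])
        hull=cv2.convexHull(uv.astype(np.float32))[:,0]
        im=np.zeros(((y1-y0)*k,(x1-x0)*k),np.uint8)
        cv2.fillConvexPoly(im,np.round(((hull-[x0,y0]+.5)*k)*16).astype(np.int32),255,shift=4)
        r=cv2.resize(im,(x1-x0,y1-y0),interpolation=cv2.INTER_AREA)/255.
        c+=np.abs(r-m[y0:y1,x0:x1]).sum()
    return c
E
python3 - <<'E'
from h import *
import pickle
np.set_printoptions(precision=4,suppress=True)
t,s=pickle.load(open("p0.pkl","rb"))
def soft(p,lo,hi): # caul darkness 
    v=p["frame"].max(2).astype(float); return np.clip((hi-v)/(hi-lo),0,1)
for x0 in ([.505,-.315,-.1],[.498,-.40,-.11]):
  for views in ((t,s),(t,),(s,)):
    ms=[];rs=[]
    for p in views:
        u,v=proj(p,(x0[0],x0[1],.0125)); w=(13,28) if p is t else (30,9+6)
        rs.append((int(u-w[0]),int(v-w[1]),int(u+w[0]),int(v+w[1])))
        h=cv2.cvtColor(p["frame"],cv2.COLOR_RGB2HSV)
        ms.append(soft(p,75,110))
    g=lambda v:sum([cost([p],[m],[r],boxpts((v[0],v[1],.0125),v[2],(.18,.025,.025))) for p,m,r in zip(views,ms,rs)])
    # confine roi per caul: mask out the other one
    for m,p in zip(ms,views):
        q=cv2.convexHull(np.array([proj(p,X) for X in boxpts((x0[0],x0[1],.0125),x0[2],(.21,.06,.05))]).astype(np.float32))
        k=np.zeros(m.shape,np.uint8);cv2.fillConvexPoly(k,q.astype(np.int32),1);m*=k
    r=minimize(g,x0,method="Nelder-Mead",options=dict(initial_simplex=[x0,[x0[0]+.01,x0[1],x0[2]],[x0[0],x0[1]+.01,x0[2]],[x0[0],x0[1],x0[2]+.1]]))
    print(len(views),r.x,r.fun,g(x0))
# panel
ms=[];rs=[]
for p,rr in ((t,(225,155,295,215)),(s,(200,175,285,240))):
    h=cv2.cvtColor(p["frame"],cv2.COLOR_RGB2HSV).astype(float)
    m=((h[...,1]<178)&(h[...,1]>60)&(h[...,2]>120)&(h[...,0]>14)).astype(float)
    x0,y0,x1,y1=rr; k=np.zeros_like(m);k[y0:y1,x0:x1]=1; n,l,st,_=cv2.connectedComponentsWithStats((m*k).astype(np.uint8)); i=1+np.argmax(st[1:,4]); ms.append((l==i).astype(float)); rs.append(rr); print(st[i])
for nm,sel in (("both",(0,1)),("t",(0,)),("s",(1,))):
    def g(v): return sum(cost([(t,s)[i]],[ms[i]],[rs[i]],boxpts((v[0],v[1],.06),v[2],(.151,.2,.0001))) for i in sel)
    x0=[.52,-.04,-.1]
    r=minimize(g,x0,method="Nelder-Mead",options=dict(initial_simplex=[x0,[.54,-.04,-.1],[.52,-.02,-.1],[.52,-.04,0]]))
    print("panel",nm,r.x,r.fun)
E
```

```text
2 [ 0.5072 -0.3203 -0.1121] 149.25826330532215 256.9535014005602
1 [ 0.5083 -0.32   -0.1132] 50.814565826330536 106.88067226890757
1 [ 0.5081 -0.3229 -0.1173] 93.29859943977593 150.07282913165264
2 [ 0.4989 -0.4049 -0.1411] 193.51484593837534 282.1406162464986
1 [ 0.4975 -0.4044 -0.1379] 51.324929971988794 101.72773109243697
1 [ 0.5004 -0.4105 -0.1484] 134.22969187675068 180.41288515406163
[ 233  164   53   42 1710]
[ 209  182   63   52 1712]
panel both [ 0.5729 -0.0797 -0.1196] 149.06274509803922
panel t [ 0.5722 -0.0774 -0.1261] 76.74509803921569
panel s [ 0.5728 -0.081  -0.1223] 52.51372549019609
```

```bash
cat >> h.py <<'E'
def down(yaw): # tool down, tool x at angle yaw
    c,s_=np.cos(yaw),np.sin(yaw); return Ro.from_matrix(np.array([[c,s_,0],[s_,-c,0],[0,0,-1]]))
def row(pos,R,st=None):
    st=st or ctrl.state(); R0=Ro.from_rotvec(st["eef_rot"])
    return np.round(np.r_[R0.inv().apply(np.array(pos)-st["tcp_pos"])/.025,np.degrees((R0.inv()*R).as_rotvec())/5],2).tolist()
E
python3 - <<'E'
from h import *
st=ctrl.state();print(st["time"],st["tcp_pos"],st["opening"])
print(row((.5075,-.3205,.10),down(-.114)),row((.5075,-.3205,.004),down(-.114)))
E
```

```text
2.3 [ 0.2817918  -0.55785199  0.2312909 ] 0.08552563425381635
[12.34, -4.4, 5.25, -0.0, 0.0, 6.67] [12.34, -4.4, 9.09, -0.0, 0.0, 6.67]
```

The only things that could be taken for a caul are the dark battens at top px (314,202) and (332,204), the orange bar at (371,204), and the square's stock at (342,168). I choose the two dark ones, which the 2.9x crop shows clearly.

Emit:
{"name": "play_rows", "arguments": {
  "commands": [
    [[3,-1,1.5,0,0,2,60],[6,-2.2,3,0,0,4,60],[9,-3.3,4,0,0,6,60],[11,-4,5,0,0,6.67,60],[12.34,-4.4,5.25,0,0,6.67,60],[12.34,-4.4,5.25,0,0,6.67,60],[12.34,-4.4,5.25,0,0,6.67,60]]
  ],
  "force": 40
}}

```text
time: 3.18
tcp_pos: [0.5083, -0.3178, 0.0987]
eef_rot: [-3.135, 0.173, 0.003]
ft_force: [-0.5, -1.3, 0.2]
opening: 0.0597
```

Run:
```python
from h import *
t=ctrl.get_image("top");s=ctrl.get_image("side")
a=s["frame"][125:225,195:335];b=t["frame"][160:240,280:392]
f=np.hstack([cv2.resize(a,(400,286),interpolation=2),cv2.resize(b,(400,286),interpolation=2)]);cv2.imwrite("pics/c.png",f[:,:,::-1])
st=ctrl.state();print(st["time"],st["tcp_pos"],st["q"],st["ft_force"])
print(row((.5075,-.3205,.004),down(-.114)))
```

```text
3.275 [ 0.50766595 -0.32056542  0.10009735] [-6.70578584e-01  3.30658436e-01 -2.45007800e-01  9.95149125e-01
 -5.74466260e-04  2.58438178e+00] [-0.12615417  0.08305177  0.22378334]
[-0.01, -0.0, 3.84, 0.01, 0.0, 0.01]
```

View pics/c.png

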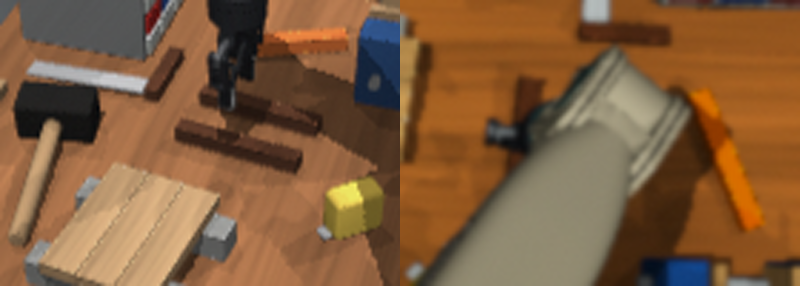

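The gripper is above the near batten (left pane ~(225,95)). The tool arrived within 0.2 mm, so I descend and grip.

Emit:
{"name": "play_rows", "arguments": {
  "commands": [
    [[0,0,1.5,0,0,0,60],[0,0,3,0,0,0,60],[0,0,3.84,0,0,0,60],[0,0,3.84,0,0,0,60],[0,0,3.84,0,0,0,10],[0,0,3.84,0,0,0,10],[0,0,3.84,0,0,0,10],[0,0,3.84,0,0,0,10],[0,0,3.84,0,0,0,10],[0,0,3.84,0,0,0,10]]
  ],
  "force": 50
}}

```text
time: 4.53
tcp_pos: [0.5089, -0.322, 0.006]
eef_rot: [3.133, -0.178, 0.004]
ft_force: [-0.8, -0.9, 5.9]
opening: 0.024
```

Run:
```python
from h import *
st=ctrl.state();print(st["time"],st["tcp_pos"],st["opening"])
c=np.array([.572,-.079,0]);Y=-.123
for sg in (-1,1):
    g=c+Ro.from_euler("z",Y).apply([0,.065*sg,0]);print(g,[row(g+[0,0,z],down(Y)) for z in (.16,.064)])
```

```text
4.525 [ 0.50892029 -0.32200053  0.0060427 ] 0.02396180542981921
[ 0.56402514 -0.14350893  0.        ] [[1.4, -7.32, -6.18, 0.04, -0.03, 0.11], [1.39, -7.34, -2.34, 0.04, -0.03, 0.11]]
[ 0.57997486 -0.01449107  0.        ] [[1.44, -12.52, -6.19, 0.04, -0.03, 0.11], [1.44, -12.54, -2.35, 0.04, -0.03, 0.11]]
```

Emit:
{"name": "play_rows", "arguments": {
  "commands": [
    [[0,0,-1,0,0,0,10],[0,0,-2.5,0,0,0,10],[0.1,-1,-4,0,0,0,10],[0.4,-3,-5.5,0,0,0.05,10],[0.7,-5,-6.19,0,0,0.1,10],[1,-7,-6.19,0,0,0.11,10],[1.3,-9,-6.19,0,0,0.11,10],[1.44,-11,-6.19,0,0,0.11,10],[1.44,-12.3,-6,0,0,0.11,10],[1.44,-12.5,-5.5,0,0,0.11,10]]
  ]
}}

```text
time: 5.78
tcp_pos: [0.5802, -0.0131, 0.1429]
eef_rot: [3.133, -0.188, 0.006]
ft_force: [-0.1, -0.3, -1.3]
opening: 0.0238
```

Run:
```python
from h import *
import pickle
t=ctrl.get_image("top");s=ctrl.get_image("side");pickle.dump((t,s),open("p1.pkl","wb"))
st=ctrl.state();print(st["time"],st["tcp_pos"],st["opening"],st["ft_force"])
c=np.array([.572,-.079,0]);Y=-.123
g=c+Ro.from_euler("z",Y).apply([0,.065,0]);print([row(g+[0,0,z],down(Y)) for z in (.08,.068,.065)])
save(s,"d.png",(180,120,346,240),4.5)
```

```text
5.875 [ 0.57813123 -0.01460645  0.14074258] 0.024195000704140913 [-0.19483549 -0.07276221 -1.96028379]
[[0.08, -0.02, 2.43, 0.04, 0.01, 0.01], [0.08, -0.02, 2.91, 0.04, 0.01, 0.01], [0.08, -0.02, 3.03, 0.04, 0.01, 0.01]]
```

View pics/d.png

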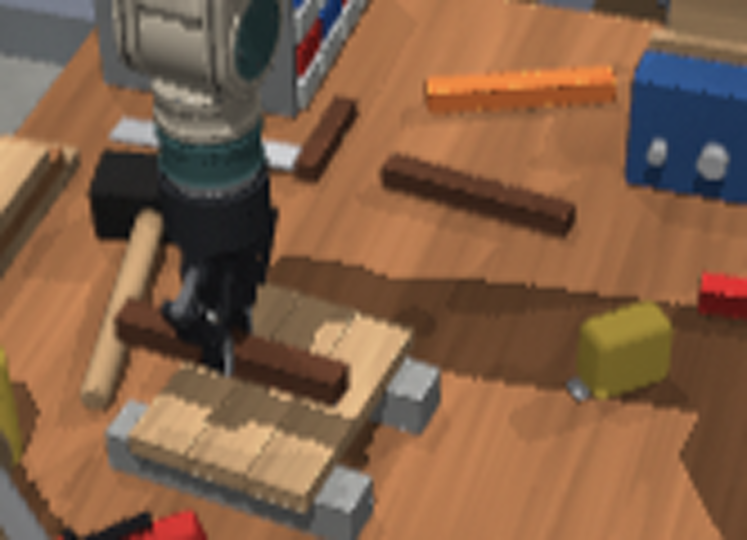

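Caul is held level at (230,350) in the crop; the second batten is still at (478,195). I lower it.

Emit:
{"name": "play_rows", "arguments": {
  "commands": [
    [[0.08,0,1,0,0,0,10],[0.08,-0.02,2,0,0,0,10],[0.08,-0.02,2.6,0,0,0,10],[0.08,-0.02,2.85,0,0,0,10],[0.08,-0.02,2.95,0,0,0,10],[0.08,-0.02,2.99,0,0,0,10],[0.08,-0.02,2.99,0,0,0,10]]
  ]
}}

```text
time: 6.75
tcp_pos: [0.5806, -0.0147, 0.0667]
eef_rot: [3.132, -0.191, -0.0]
ft_force: [-0.3, -0.4, -1.5]
opening: 0.0236
```

Emit:
{"name": "play_rows", "arguments": {
  "commands": [
    [[0,0,0.04,0,0,0,10],[0,0,0.08,0,0,0,10],[0,0,0.08,0,0,0,10]]
  ]
}}

```text
time: 7.12
tcp_pos: [0.5812, -0.0147, 0.0661]
eef_rot: [3.132, -0.191, 0.002]
ft_force: [-2.7, -0.6, 5.6]
opening: 0.0238
```

Emit:
{"name": "play_rows", "arguments": {
  "commands": [
    [[0,0,0,0,0,0,26],[0,0,0,0,0,0,32],[0,0,0,0,0,0,45],[0,0,0,0,0,0,50],[0,0,-1,0,0,0,60],[0,0,-2.5,0,0,0,60],[0,0,-4,0,0,0,60],[0,2,-5,0,0,0,60],[0,4,-5,0,0,0,60],[0,6,-5,0,0,0,60]]
  ]
}}

```text
time: 8.38
tcp_pos: [0.563, -0.1645, 0.1923]
eef_rot: [3.132, -0.19, 0.004]
ft_force: [0.5, 0.3, -0.0]
opening: 0.0598
```

Run:
```python
from h import *
import pickle
st=ctrl.state();print(st["time"],st["tcp_pos"],st["opening"],st["ft_force"])
print([row((.4985,-.4045,z),down(-.139)) for z in (.10,.005)])
```

```text
8.375 [ 0.56299202 -0.16447134  0.19228528] 0.05977781236794942 [ 0.46438676  0.28772228 -0.00986939]
[[-1.41, 9.83, 3.73, 0.04, -0.03, 0.21], [-1.42, 9.81, 7.53, 0.04, -0.03, 0.21]]
```

Emit:
{"name": "play_rows", "arguments": {
  "commands": [
    [[-0.4,2.2,0.5,0,0,0.1,60],[-0.8,4.5,1,0,0,0.2,60],[-1.1,7,2,0,0,0.21,60],[-1.41,9,3,0,0,0.21,60],[-1.41,9.82,3.7,0,0,0.21,60],[-1.41,9.82,3.7,0,0,0.21,60],[-1.41,9.82,5.5,0,0,0.21,60],[-1.42,9.81,6.8,0,0,0.21,60],[-1.42,9.81,7.5,0,0,0.21,60],[-1.42,9.81,7.5,0,0,0.21,60]]
  ]
}}

```text
time: 9.62
tcp_pos: [0.4985, -0.4028, 0.005]
eef_rot: [3.132, -0.216, 0.002]
ft_force: [-0.7, 0.3, 1.2]
opening: 0.0603
```

Emit:
{"name": "play_rows", "arguments": {
  "commands": [
    [[0,0,0,0,0,0,10],[0,0,0,0,0,0,10],[0,0,0,0,0,0,10],[0,0,0,0,0,0,10],[0,0,0,0,0,0,10],[0,0,0,0,0,0,10]]
  ],
  "force": 50
}}

```text
time: 10.38
tcp_pos: [0.4999, -0.404, 0.0071]
eef_rot: [3.13, -0.216, 0.007]
ft_force: [0.2, -0.2, 5.8]
opening: 0.0238
```

Run:
```python
from h import *
import pickle
np.set_printoptions(precision=4,suppress=True)
t=ctrl.get_image("top");s=ctrl.get_image("side");pickle.dump((t,s),open("p2.pkl","wb"))
st=ctrl.state();print(st["time"],st["tcp_pos"],st["opening"],st["ft_force"])
c=np.array([.572,-.079,0]);Y=-.123
g=c+Ro.from_euler("z",Y).apply([0,-.065,0]);print([row(g+[0,0,z],down(Y)) for z in (.16,.08,.0665)])
# check placed caul and panel
f=s["frame"].copy()
def draw(p,f,P,col):
    k=6
    h=cv2.convexHull(np.array([proj(p,X) for X in P]).astype(np.float32))
    return h
big=cv2.resize(s["frame"][165:245,195:295],None,fx=7,fy=7,interpolation=cv2.INTER_CUBIC)
bt=cv2.resize(t["frame"][155:220,225:300],None,fx=7,fy=7,interpolation=cv2.INTER_CUBIC)
def poly(img,p,o,P,col):
    h=np.array([proj(p,X) for X in P]).astype(np.float32);h=cv2.convexHull(h)[:,0]
    cv2.polylines(img,[np.round((h-o+.5)*7).astype(np.int32)],True,col,1)
gl=c+Ro.from_euler("z",Y).apply([0,.065,0])
for img,p,o in((big,s,(195,165)),(bt,t,(225,155))):
    poly(img,p,o,boxpts(c+[0,0,.06],Y,(.151,.2,1e-4)),(0,255,0))
    poly(img,p,o,boxpts(gl+[0,0,.0725],Y,(.18,.025,.025)),(255,0,0))
    for sg in(-1,1): poly(img,p,o,boxpts(c+Ro.from_euler("z",Y).apply([0,.065*sg,.02]),Y,(.21,.04,.04)),(0,0,255))
cv2.imwrite("pics/e.png",big[:,:,::-1]);cv2.imwrite("pics/e2.png",bt[:,:,::-1])
h=max(big.shape[0],bt.shape[0])
```

```text
10.475 [ 0.4999 -0.404   0.0071] 0.024027134425816006 [0.7929 0.274  6.2453]
[[1.14, -10.65, -6.16, 0.05, -0.05, -0.17], [1.12, -10.66, -2.96, 0.05, -0.05, -0.17], [1.12, -10.66, -2.42, 0.05, -0.05, -0.17]]
```

View pics/e.png

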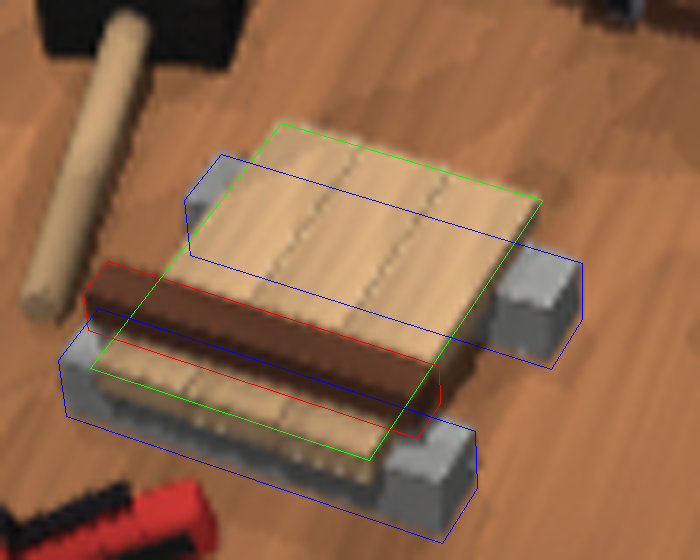

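View pics/e2.png

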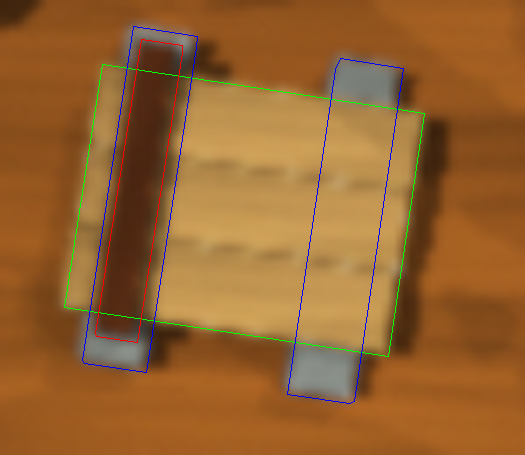

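The overlays agree: panel, bearers and placed caul lie on the model outlines within ~1 px in both views. On to the second caul.

Emit:
{"name": "play_rows", "arguments": {
  "commands": [
    [[0,0,-1,0,0,0,10],[0,0,-2.5,0,0,0,10],[0.1,-1,-4,0,0,0,10],[0.4,-3,-5.5,0,0,-0.1,10],[0.7,-5,-6.16,0,0,-0.17,10],[0.9,-7,-6.16,0,0,-0.17,10],[1,-9,-6.16,0,0,-0.17,10],[1.14,-10.3,-6,0,0,-0.17,10],[1.14,-10.65,-5,0,0,-0.17,10],[1.12,-10.65,-4,0,0,-0.17,10]]
  ]
}}

```text
time: 11.72
tcp_pos: [0.564, -0.1426, 0.1059]
eef_rot: [3.131, -0.19, 0.008]
ft_force: [0.2, 0.0, -1.9]
opening: 0.0238
```

Run:
```python
from h import *
st=ctrl.state();print(st["time"],st["tcp_pos"],st["opening"],st["ft_force"])
c=np.array([.572,-.079,0]);Y=-.123
g=c+Ro.from_euler("z",Y).apply([0,-.065,0]);print([row(g+[0,0,z],down(Y)) for z in (.08,.0665)])
```

```text
11.725 [ 0.56400197 -0.14257208  0.10587413] 0.023806331929832662 [ 0.2111211   0.03328396 -1.93615805]
[[0.0, 0.03, 1.04, 0.05, -0.06, 0.02], [-0.0, 0.03, 1.58, 0.05, -0.06, 0.02]]
```

Emit:
{"name": "play_rows", "arguments": {
  "commands": [
    [[0,0.03,0.5,0,0,0.02,10],[0,0.03,0.9,0,0,0.02,10],[0,0.03,1.25,0,0,0.02,10],[0,0.03,1.45,0,0,0.02,10],[0,0.03,1.53,0,0,0.02,10],[0,0.03,1.57,0,0,0.02,10],[0,0.03,1.57,0,0,0.02,10]]
  ]
}}

```text
time: 12.6
tcp_pos: [0.5643, -0.1437, 0.0671]
eef_rot: [3.131, -0.193, 0.008]
ft_force: [-0.4, 0.0, -0.3]
opening: 0.0236
```

Emit:
{"name": "play_rows", "arguments": {
  "commands": [
    [[0,0,0.04,0,0,0,10],[0,0,0.05,0,0,0,10],[0,0,0.05,0,0,0,26],[0,0,0.04,0,0,0,32],[0,0,0,0,0,0,45],[0,0,0,0,0,0,50],[0,0,-1,0,0,0,60],[0,0,-2.5,0,0,0,60],[0,0,-4.5,0,0,0,60],[0,0,-6,0,0,0,60]]
  ]
}}

```text
time: 13.85
tcp_pos: [0.5641, -0.1431, 0.2193]
eef_rot: [3.13, -0.193, 0.011]
ft_force: [-0.0, 0.5, -0.5]
opening: 0.06
```

Run:
```python
from h import *
np.set_printoptions(precision=3,suppress=True)
st=ctrl.state();print(st["time"],st["tcp_pos"],st["q"],st["ft_force"])
v=[.6172,.2894,.4492]
Rc=Ro.from_euler("z",v[2])*Ro.from_euler("y",.30); o=np.array([v[0],v[1],.205])
P=lambda *X:o+Rc.apply(X)
# tool z=clamp x ; tool y=+-clamp y ; tool x = y cross z
for sg in(1,-1):
    M=np.array([[0,0,1.],[0,sg,0],[-sg,0,0]]) # rows: clamp comps; columns tool axes
    M=np.c_[[0,0,-sg],[0,sg,0],[1,0,0]].astype(float); assert np.linalg.det(M)>.99
    R=Rc*Ro.from_matrix(M)
    print(sg,"pre",P(-.056-.12,0,-.135),row(P(-.176,0,-.135),R),"tool x",R.apply([1,0,0]),"cur",Ro.from_rotvec(st["eef_rot"]).apply([1,0,0]))
```

```text
13.85 [ 0.564 -0.143  0.219] [-0.358  0.201 -0.148  1.213 -0.003  2.907] [-0.006  0.532 -0.502]
1 pre [0.43  0.199 0.128] [-7.04, -12.94, 3.53, 17.92, -5.38, 24.46] tool x [-0.266 -0.128 -0.955] cur [ 0.992 -0.123  0.008]
-1 pre [0.43  0.199 0.128] [-7.04, -12.94, 3.53, 4.23, 14.07, -5.59] tool x [0.266 0.128 0.955] cur [ 0.992 -0.123  0.008]
```

Emit:
{"name": "play_rows", "arguments": {
  "commands": [
    [[-0.6,-0.6,-1,0,0,-2,60],[-1.3,-1.2,-2,0,0,-4,60],[-2,-1.8,-3,0,0,-6,60],[-2.6,-2.4,-3.2,0,0,-8,60],[-3.3,-3,-3.2,0,0,-10,60],[-4,-3.7,-3.2,0,0,-12,60],[-4.6,-4.3,-3.2,0,0,-14,60],[-5.3,-5,-3.2,0,0,-16,60],[-6,-5.6,-3.2,0,0,-18,60],[-6.5,-6.2,-3.2,0,0,-20,60]]
  ]
}}

```text
time: 15.1
tcp_pos: [0.4205, 0.0318, 0.2972]
eef_rot: [2.151, 2.277, 0.001]
ft_force: [0.9, 0.5, 0.0]
opening: 0.0601
```

```bash
cat >> h.py <<'E'
V=[.6172,.2894,.4492]
Rc=Ro.from_euler("z",V[2])*Ro.from_euler("y",.30); O=np.array([V[0],V[1],.205])
M=Ro.from_matrix(np.c_[[0,0,-1],[0,1,0],[1,0,0]].astype(float))
P=lambda *X:O+Rc.apply(X)
E
python3 - <<'E'
from h import *
np.set_printoptions(precision=3,suppress=True)
st=ctrl.state();print(st["time"],st["tcp_pos"],st["q"])
print(row((.42,.15,.28),down(.4492+np.pi)))
E
```

```text
15.1 [0.421 0.032 0.297] [-0.074 -0.126 -0.326  1.364 -0.005  1.439]
[4.73, 0.24, 0.66, -0.02, 0.12, -22.49]
```

Emit:
{"name": "play_rows", "arguments": {
  "commands": [
    [[0.5,0,0.1,0,0,-2,60],[1,0,0.1,0,0,-4,60],[1.5,0,0.2,0,0,-6,60],[2,0,0.3,0,0,-8,60],[2.5,0.1,0.4,0,0,-10,60],[3,0.1,0.5,0,0,-12,60],[3.5,0.2,0.6,0,0,-14,60],[4,0.2,0.6,0,0,-16,60],[4.5,0.2,0.66,0,0,-18,60],[4.7,0.24,0.66,0,0,-20.2,60]]
  ]
}}

```text
time: 16.35
tcp_pos: [0.4197, 0.1499, 0.2798]
eef_rot: [-0.393, 3.111, -0.01]
ft_force: [0.1, -0.5, 0.5]
opening: 0.0597
```

Run:
```python
from h import *
np.set_printoptions(precision=3,suppress=True)
st=ctrl.state();print(st["time"],st["tcp_pos"],st["q"])
R=Rc*M; p=P(-.056-.08,0,-.135)
print(p,row(p,R),row(p+[0,0,.1],R), P(-.056,0,-.135))
```

```text
16.35 [0.42 0.15 0.28] [ 0.202 -0.073 -0.315  1.324 -0.007 -0.049]
[0.464 0.216 0.116] [-2.35, 2.15, 6.54, -1.51, -14.46, -1.89] [-2.37, 2.12, 2.54, -1.51, -14.46, -1.89] [0.533 0.249 0.093]
```

Emit:
{"name": "play_rows", "arguments": {
  "commands": [
    [[-0.3,0.3,0.4,-0.2,-2,-0.27,60],[-0.6,0.6,0.8,-0.4,-4,-0.53,60],[-0.9,0.9,1.2,-0.6,-6,-0.8,60],[-1.2,1.2,1.6,-0.8,-8,-1.05,60],[-1.5,1.5,2,-1,-10,-1.3,60],[-1.8,1.8,2.3,-1.25,-12,-1.57,60],[-2.1,2.1,2.54,-1.45,-13.9,-1.8,60],[-2.37,2.12,2.54,-1.51,-14.46,-1.89,60],[-2.37,2.12,2.54,-1.51,-14.46,-1.89,60]]
  ]
}}

```text
time: 17.48
tcp_pos: [0.5251, 0.2388, 0.2733]
eef_rot: [-0.436, 1.899, 0.303]
ft_force: [-0.1, -0.2, -0.2]
opening: 0.0599
```

Run:
```python
from h import *
np.set_printoptions(precision=3,suppress=True)
t=ctrl.get_image("top");s=ctrl.get_image("side")
st=ctrl.state();print(st["time"],st["tcp_pos"],st["q"],st["ft_force"])
R=Rc*M
for x in(-.136,-.056): print(row(P(x,0,-.135),R))
for k in("clamp_grip","pad_fixed","pad_sliding"):
  for nm,p in(("t",t),("s",s)):
    X={"clamp_grip":(-.075,0,-.135),"pad_fixed":(.065,0,.105),"pad_sliding":(.065,0,-.105)}[k]
    print(k,nm,[(np.round(d["xy"],1),round(d["conf"],2)) for d in ctrl.mark_of(p,k)[:2]],proj(p,P(*X)))
save(s,"f.png",(110,200,260,312),5)
```

```text
17.575 [0.525 0.239 0.273] [ 0.19  -0.275 -1.076 -0.423  0.246 -0.094] [-0.418  0.049 -0.337]
[6.79, 0.21, -0.15, 0.05, -0.76, -0.01]
[6.58, 0.2, 3.04, 0.05, -0.76, -0.01]
clamp_grip t [(array([182.1, 195.3]), 0.63)] [182.265 194.432]
clamp_grip s [(array([219.5, 270.1]), 0.86)] [220.265 271.386]
pad_fixed t [(array([148.8, 140.7]), 0.84), (array([136.6, 231.8]), 0.5)] [150.65 139.4 ]
pad_fixed s [(array([135.9, 235.2]), 0.75), (array([172.3, 283.3]), 0.6)] [135.771 235.173]
pad_sliding t [(array([170.2, 161.4]), 0.56), (array([170.2, 174. ]), 0.32)] [169.342 163.816]
pad_sliding s [(array([172.9, 280.8]), 0.6)] [171.391 280.044]
```

View pics/f.png

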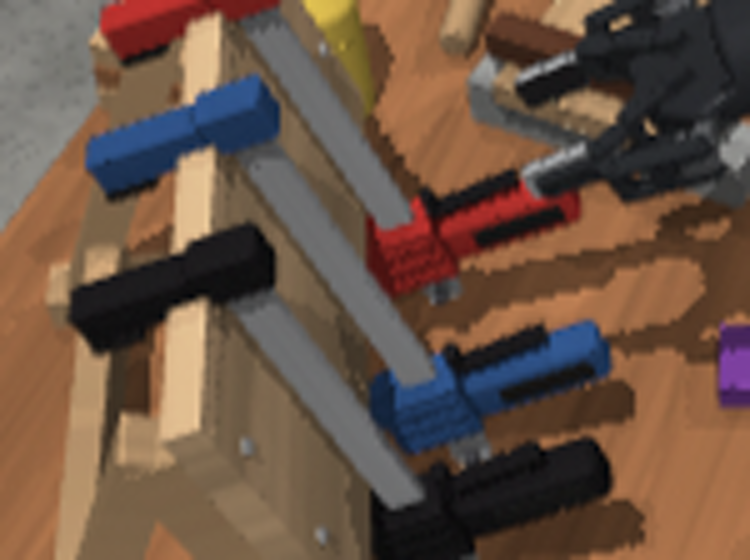

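```bash
cat > kin.py <<'E'
from h import *
from scipy.optimize import least_squares
LIM=np.array([[-3.12,3.12],[-.85,1.88],[-1.08,1.24],[-1.95,2.15],[-1.57,1.53],[-3.14,3.14]])
def fk(q,p):
    r0,L1,L2,c,h,T1,T2,lat=p
    a1=q[1];a2=q[1]-q[2]+c;a3=q[1]-q[2]+q[3]   # tool angle above: pi/2 = down
    d=np.array([np.cos(a3),0,-np.sin(a3)]); n=np.array([-np.sin(a3),0,-np.cos(a3)]) # q5=0 tool x
    w=np.array([r0+L1*np.sin(a1)+L2*np.sin(a2),lat,h+L1*np.cos(a1)+L2*np.cos(a2)])
    R3=np.c_[n,np.cross(d,n),d]        # tool frame at q4=q5=0
    R=Ro.from_euler("z",q[0])*Ro.from_matrix(R3)*Ro.from_euler(AX,SG*q[4])*Ro.from_euler("z",q[5])
    Rw=Ro.from_euler("z",q[0])
    return Rw.apply(w+d*T1)+R.apply([0,0,T2]),R
AX,SG="x",1
D=[([-1.206,.276,-.026,1.268,0,1.467],[.2818,-.5579,.2313],[-3.056,-.728,0]),
([-.6706,.33066,-.245,.99515,-.0006,2.5844],[.50767,-.32057,.1001],None),
([-.358,.201,-.148,1.213,-.003,2.907],[.564,-.1431,.2193],[3.13,-.193,.011]),
([-.074,-.126,-.326,1.364,-.005,1.439],[.4205,.0318,.2972],[2.151,2.277,.001]),
([.202,-.073,-.315,1.324,-.007,-.049],[.4197,.1499,.2798],[-.393,3.111,-.01]),
([.19,-.275,-1.076,-.423,.246,-.094],[.525,.239,.273],None)]
E
python3 - <<'E'
import kin; from kin import *
np.set_printoptions(precision=4,suppress=True)
st=ctrl.state();D[-1]=(list(st["q"]),list(st["tcp_pos"]),list(st["eef_rot"]))
for ax,sg in(("x",1),("x",-1),("y",1),("y",-1)):
    kin.AX,kin.SG=ax,sg
    def f(p):
        e=[]
        for q,x,r in D:
            a,R=fk(q,p);e+=list(a-x)
            if r is not None:e+=list(.3*(R.inv()*Ro.from_rotvec(r)).as_rotvec())
        return e
    r=least_squares(f,[0,.3,.3,1.5,.2,.1,.1,.06])
    print(ax,sg,r.cost,r.x,np.abs(r.fun).max())
print(D[-1])
E
```

```text
x 1 0.010978141935945042 [ 0.0044  0.563   0.4915  1.5893  0.2381  0.6842 -0.2907  0.0645] 0.1473344322674705
x -1 4.245252917940403e-07 [-0.0003  0.5481  0.4906  1.5414  0.23    0.1021  0.2915  0.0644] 0.0004432534440252378
y 1 0.0076349969576514284 [-0.0002  0.5466  0.4908  1.54    0.2117  0.4467 -0.0723  0.0755] 0.08023827392246262
y -1 0.007636136129308696 [-0.0003  0.5469  0.4907  1.54    0.2175  0.3312  0.0493  0.0755] 0.08023827392246251
([np.float64(0.18955873595877695), np.float64(-0.27651054806993053), np.float64(-1.0760351816237375), np.float64(-0.4240989211943264), np.float64(0.24665756128470503), np.float64(-0.09448438937332748)], [np.float64(0.5245792085630283), np.float64(0.23872079178407002), np.float64(0.27469495095707047)], [np.float64(-0.43651099061334847), np.float64(1.8966813690488808), np.float64(0.3028644447109696)])
```

```bash
cat >> kin.py <<'E'
SG=-1
PP=[-.0003,.5481,.4906,1.5414,.23,.1021,.2915,.0644]
def ik(pos,R,q0=None):
    best=None
    for s in ([q0] if q0 is not None else [])+[[np.arctan2(pos[1],pos[0]),0,-.5,.5,0,0],[np.arctan2(pos[1],pos[0]),.3,-.9,-.3,.3,2.5],[np.arctan2(pos[1],pos[0]),.3,.3,.9,-.3,-2.5]]:
        s=np.clip(s,LIM[:,0]+.01,LIM[:,1]-.01)
        f=lambda q:np.r_[(fk(q,PP)[0]-pos)*10,(R.inv()*fk(q,PP)[1]).as_rotvec()]
        r=least_squares(f,s,bounds=(LIM[:,0],LIM[:,1]))
        if best is None or r.cost<best.cost-1e-9:best=r
    e=best.fun;return best.x,np.linalg.norm(e[:3])/10,np.linalg.norm(e[3:])
def tool(o,Rcl,a,g=(-.075,0,-.135),flip=1):  # TCP pose from clamp pose
    Rt=Rcl*Ro.from_euler("y",a)*M*Ro.from_euler("z",0 if flip==1 else np.pi)
    return np.array(o)+Rcl.apply(g)+.019*Rt.apply([0,0,1]),Rt
C=np.array([.572,-.079,0]);Y=-.123
def fin(z,head=1): # clamp frame at the end, head=1: head away from robot
    yaw=Y if head==1 else Y+np.pi
    return C+[0,0,z],Ro.from_euler("z",yaw)*Ro.from_euler("y",np.pi/2)
E
python3 - <<'E'
from kin import *
np.set_printoptions(precision=2,suppress=True)
for a in (0,.2,.4,.6,.8):
    print("alpha",a)
    for nm,of in (("pre",(-.07,0,0)),("grasp",(0,0,0)),("lift28",(0,0,.028)),("pull85",(-.085,0,.028))):
        p,R=tool(O+Rc.apply(of),Rc,a); print(nm,*ik(p,R))
    for up in (.1,.2): p,R=tool(O+Rc.apply((-.085,0,.028))+[0,0,up],Rc,a); print("raise",up,*ik(p,R))
    for hd in(1,-1):
        for z in(.115,.25): p,R=tool(*fin(z,hd),a); print("fin",hd,z,*ik(p,R))
E
```

```text
alpha 0
pre [ 0.13 -0.1  -1.08 -0.23  0.33 -0.24] 0.010754664712909924 0.4139682954062949
grasp [ 0.21  0.17 -1.08 -0.67  0.24 -0.14] 0.008982820034192226 0.27145657042439975
lift28 [ 0.22  0.13 -1.08 -0.68  0.22 -0.12] 0.007462569863575669 0.22331043311597804
pull85 [ 0.13 -0.21 -1.08 -0.16  0.32 -0.22] 0.009797110205917097 0.382514110940777
raise 0.1 [ 0.15 -0.43 -1.08 -0.11  0.29 -0.15] 0.005438582260020326 0.21361619053923914
raise 0.2 [ 0.14 -0.6  -1.08 -0.16  0.29 -0.1 ] 0.00038286510557693904 0.014931420649885771
fin 1 0.115 [-0.29 -0.01 -0.49  1.09  0.   -0.16] 1.918703459565775e-13 7.531736563222983e-12
fin 1 0.25 [-0.29 -0.09 -0.27  1.38  0.   -0.16] 1.6183517229312823e-12 1.0736717481119011e-10
fin -1 0.115 [-0.23  0.46  0.11  1.22  0.    3.04] 5.484378132428698e-15 4.2421207776002963e-13
fin -1 0.25 [-0.23  0.41  0.32  1.48  0.    3.04] 5.10330479950321e-13 3.879940706522347e-11
alpha 0.2
pre [ 0.19 -0.11 -1.08 -0.21  0.22 -0.18] 0.006190182024983382 0.23690864924593757
grasp [ 0.24  0.16 -1.08 -0.63  0.18 -0.12] 0.0031973344993537086 0.0994807410040408
lift28 [ 0.24  0.1
[... 2802 characters left out ...]
4] 1.1128597610433087e-13 1.1227573002261869e-12
pull85 [ 0.26 -0.14 -0.79  0.45  0.09 -0.17] 7.183288824037307e-14 1.2097978494378843e-12
raise 0.1 [ 0.26 -0.25 -0.65  0.71  0.09 -0.17] 7.850462293418876e-17 1.9490758875179336e-16
raise 0.2 [ 0.26 -0.3  -0.47  0.94  0.09 -0.17] 1.134928168126152e-15 1.535196757487759e-14
fin 1 0.115 [-0.24  0.55 -0.01  1.81 -0.08 -0.08] 3.376637074130406e-13 3.87941576789092e-11
fin 1 0.25 [-0.24  0.45  0.13  2.05 -0.08 -0.08] 1.3092278833360678e-16 3.807682490493302e-15
fin -1 0.115 [-0.26  0.13 -0.62  0.03  0.1   3.04] 7.523108629628695e-13 5.699330621672547e-11
fin -1 0.25 [-0.26 -0.02 -0.45  0.35  0.1   3.04] 1.1569274304998402e-12 8.667181723854618e-11
```

Run:
```python
from kin import *
np.set_printoptions(precision=3,suppress=True)
p,R=tool(O,Rc,.6); tz=R.apply([0,0,1])
st=ctrl.state(); print(st["time"],st["tcp_pos"],"grasp",p,tz)
for d in(.11,0):print(p-d*tz,row(p-d*tz,R),*ik(p-d*tz,R))
```

```text
17.875 [0.525 0.239 0.275] grasp [0.527 0.246 0.083] [ 0.56   0.27  -0.783]
[0.466 0.216 0.169] [4.83, 0.22, -0.85, 0.05, 6.15, 0.02] [ 0.232 -0.254 -0.896  0.27   0.134 -0.171] 1.0385185452638062e-16 1.3967874505138137e-15
[0.527 0.246 0.083] [7.07, 0.21, 2.94, 0.05, 6.15, 0.02] [ 0.27   0.053 -0.879 -0.024  0.111 -0.141] 7.367092829095495e-12 3.581820956231488e-11
```

Emit:
{"name": "play_rows", "arguments": {
  "commands": [
    [[0,0.05,-1,0,2,0,60],[0.6,0.1,-1.8,0,4,0,60],[2,0.2,-1.6,0,6,0.02,60],[3.4,0.22,-1.2,0.05,6.15,0.02,60],[4.5,0.22,-0.9,0.05,6.15,0.02,60],[4.83,0.22,-0.85,0.05,6.15,0.02,60],[4.83,0.22,-0.85,0.05,6.15,0.02,60]]
  ]
}}

```text
time: 18.75
tcp_pos: [0.4649, 0.2161, 0.1688]
eef_rot: [-0.552, 2.42, 0.193]
ft_force: [0.2, -0.1, -0.1]
opening: 0.0601
```

Run:
```python
from kin import *
np.set_printoptions(precision=3,suppress=True)
p,R=tool(O,Rc,.6); tz=R.apply([0,0,1])
st=ctrl.state(); print(st["time"],st["tcp_pos"],st["q"],row(p,R))
s=ctrl.get_image("side");t=ctrl.get_image("top")
f=np.hstack([cv2.resize(s["frame"][220:310,130:250],(400,300),interpolation=2),cv2.resize(t["frame"][130:220,120:240],(400,300),interpolation=2)]);cv2.imwrite("pics/g.png",f[:,:,::-1])
```

```text
18.75 [0.465 0.216 0.169] [ 0.232 -0.254 -0.897  0.27   0.134 -0.171] [-0.05, -0.0, 4.4, 0.0, -0.02, -0.01]
```

View pics/g.png

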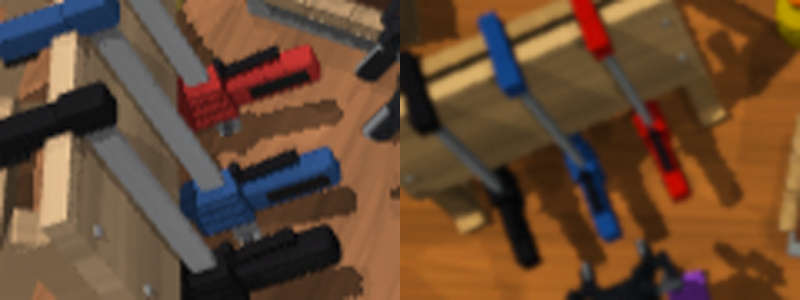

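Fingers (right pane ~(585,280) and (645,260)) straddle the line of the blue grip at (605,235). I go in.

Emit:
{"name": "play_rows", "arguments": {
  "commands": [
    [[0,0,1,0,0,0,60],[0,0,2,0,0,0,60],[0,0,3,0,0,0,60],[-0.05,0,3.8,0,0,0,60],[-0.05,0,4.4,0,0,0,60],[-0.05,0,4.4,0,0,0,60]]
  ]
}}

```text
time: 19.6
tcp_pos: [0.5301, 0.2469, 0.0861]
eef_rot: [-0.552, 2.416, 0.193]
ft_force: [0.3, 0.2, -0.8]
opening: 0.0601
```

Run:
```python
from kin import *
np.set_printoptions(precision=3,suppress=True)
p,R=tool(O,Rc,.6)
s=ctrl.get_image("side");t=ctrl.get_image("top")
st=ctrl.state(); print(st["time"],st["tcp_pos"],st["ft_force"],row(p,R))
f=np.hstack([cv2.resize(s["frame"][235:310,150:250],(400,300),interpolation=2),cv2.resize(t["frame"][140:215,140:240],(400,300),interpolation=2)]);cv2.imwrite("pics/h.png",f[:,:,::-1])
```

```text
19.7 [0.53  0.247 0.087] [ 0.491  0.352 -0.493] [0.16, 0.02, 0.04, -0.01, 0.04, -0.0]
```

View pics/h.png

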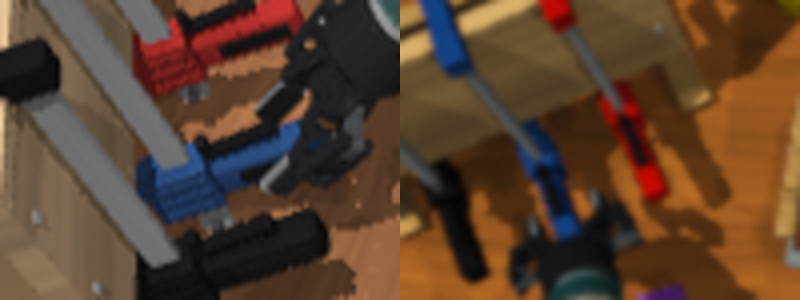

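The blue grip sits centred between the fingers (right pane (560,200)). I close on it.

Emit:
{"name": "play_rows", "arguments": {
  "commands": [
    [[0.16,0.02,0.04,0,0,0,60],[0.16,0.02,0.04,0,0,0,60],[0.16,0.02,0.04,0,0,0,10],[0.16,0.02,0.04,0,0,0,10],[0.16,0.02,0.04,0,0,0,10],[0.16,0.02,0.04,0,0,0,10],[0.16,0.02,0.04,0,0,0,10],[0.16,0.02,0.04,0,0,0,10]]
  ],
  "force": 115
}}

```text
time: 20.7
tcp_pos: [0.5271, 0.2464, 0.0835]
eef_rot: [-0.552, 2.415, 0.194]
ft_force: [-3.6, 1.1, 3.5]
opening: 0.0246
```

Run:
```python
from kin import *
np.set_printoptions(precision=3,suppress=True)
st=ctrl.state(); print(st["time"],st["tcp_pos"],st["ft_force"],st["moment"])
p,R=tool(O,Rc,.6); print("off from model",row(p,R))
d=st["tcp_pos"]-p;R1=Ro.from_rotvec(st["eef_rot"])
for of,up in (((0,0,.03),0),((-.095,0,.03),0),((-.11,0,.03),.2)):
    p2=p+d+Rc.apply(of)+[0,0,up]; print(p2,row(p2,R1),*ik(p2,R1))
```

```text
20.7 [0.527 0.246 0.084] [-3.597  1.108  3.461] [-0.014  0.413  0.574]
off from model [0.0, -0.02, 0.01, 0.0, 0.05, 0.0]
[0.535 0.25  0.112] [-0.99, -0.0, -0.67, 0.0, 0.0, 0.0] [ 0.274  0.01  -0.838  0.056  0.109 -0.138] 2.8314499861430677e-14 1.640141799300964e-13
[0.453 0.211 0.14 ] [1.14, 0.0, -3.82, 0.0, 0.0, 0.0] [ 0.223 -0.235 -0.961  0.183  0.141 -0.178] 4.9512681756302894e-11 1.0221491647656098e-09
[0.44  0.205 0.345] [-3.52, 0.0, -10.56, 0.0, 0.0, 0.0] [ 0.212 -0.478 -0.638  0.75   0.147 -0.187] 6.882039609910053e-15 1.363551089859161e-13
```

Emit:
{"name": "play_rows", "arguments": {
  "commands": [
    [[-0.2,0,-0.13,0,0,0,10],[-0.4,0,-0.27,0,0,0,10],[-0.6,0,-0.4,0,0,0,10],[-0.8,0,-0.53,0,0,0,10],[-0.92,0,-0.62,0,0,0,10],[-0.92,0,-0.62,0,0,0,10]]
  ],
  "force": 115
}}

```text
time: 21.45
tcp_pos: [0.5336, 0.2496, 0.1094]
eef_rot: [-0.552, 2.417, 0.193]
ft_force: [-4.8, -3.1, -5.4]
opening: 0.0248
```

Run:
```python
from kin import *
np.set_printoptions(precision=3,suppress=True)
s=ctrl.get_image("side");t=ctrl.get_image("top")
st=ctrl.state(); print(st["time"],st["tcp_pos"],st["ft_force"],st["moment"],st["opening"])
p,R=tool(O,Rc,.6); x=st["tcp_pos"]-p; print("shift in clamp frame",Rc.inv().apply(x))
# estimated pads
for k,X in(("pad_fixed",(.065,0,.105)),("pad_sliding",(.065,0,-.105))):
  for nm,q in(("t",t),("s",s)):
    print(k,nm,[(np.round(d["xy"],1),round(d["conf"],2)) for d in ctrl.mark_of(q,k)[:2]],proj(q,P(*X)+x))
p2=p+Rc.apply((-.095,0,.029)); print(row(p2,R))
save(s,"i.png",(110,200,260,312),5)
```

```text
21.55 [0.534 0.25  0.109] [-4.656 -3.077 -4.352] [-1.041  2.041 -0.108] 0.024088506316766903
shift in clamp frame [-0.001  0.     0.027]
pad_fixed t [(array([145.9, 136.2]), 0.69), (array([261.1, 172.9]), 0.34)] [147.778 135.951]
pad_fixed s [(array([129. , 229.2]), 0.64)] [130.854 228.651]
pad_sliding t [(array([168.5, 161.4]), 0.92)] [167.176 161.249]
pad_sliding s [(array([234.5, 212.3]), 0.33)] [167.503 274.853]
[2.05, -0.02, -3.16, 0.0, 0.02, 0.0]
```

View pics/i.png

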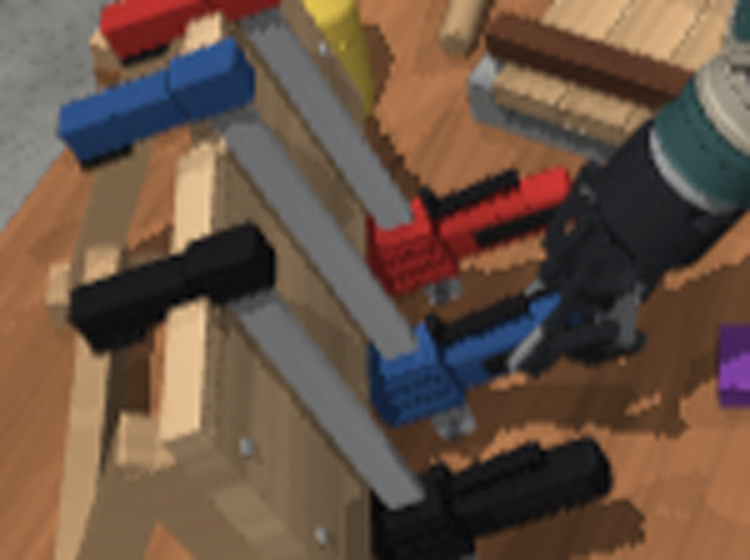

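The clamp is lifted 27 mm, pads as predicted within ~2 px, pad clear of the notch. I pull off and raise.

Emit:
{"name": "play_rows", "arguments": {
  "commands": [
    [[0.35,0,-0.5,0,0,0,10],[0.85,0,-1.25,0,0,0,10],[1.35,0,-2.1,0,0,0,10],[1.8,0,-2.8,0,0,0,10],[2.05,0,-3.16,0,0,0,10],[1.7,0,-3.7,0,0,0,10],[0.9,0,-4.8,0,0,0,10],[0,0,-6.2,0,0,0,10],[-1,0,-7.6,0,0,0,10],[-2,0,-9,0,0,0,10]]
  ],
  "force": 115
}}

```text
time: 23.0
tcp_pos: [0.4422, 0.2055, 0.3183]
eef_rot: [-0.552, 2.415, 0.193]
ft_force: [1.1, 1.4, -6.6]
opening: 0.0245
```

Run:
```python
from kin import *
np.set_printoptions(precision=3,suppress=True)
st=ctrl.state(); print(st["time"],st["tcp_pos"],st["q"],st["ft_force"],st["moment"],st["opening"])
R1=Ro.from_rotvec(st["eef_rot"])
# swing about base by -.5 with same tilt, then pitch to level
dy=-.449+Y
for f,z,hold in ((.5,.36,0),(1,.36,0),):
    Rz=Ro.from_euler("z",dy*f); po=Rz.apply([st["tcp_pos"][0],st["tcp_pos"][1],0])+[0,0,z]
    print(po,row(po,Rz*R1),*ik(po,Rz*R1))
p,R=tool(*fin(.22),.6);print("level",p,row(p,R),*ik(p,R))
```

```text
23.0 [0.442 0.206 0.318] [ 0.215 -0.463 -0.685  0.688  0.145 -0.185] [ 1.072  1.358 -6.57 ] [-0.791  1.551 -0.072] 0.02447659495576095
[0.482 0.072 0.36 ] [-0.36, -5.49, -1.84, 2.05, 0.0, 2.56] [-0.071 -0.477 -0.606  0.781  0.145 -0.185] 7.003884539918907e-15 1.276881732998138e-13
[ 0.483 -0.067  0.36 ] [1.5, -10.51, -3.33, 4.09, 0.0, 5.12] [-0.357 -0.477 -0.606  0.781  0.145 -0.185] 6.486258894705814e-15 1.4526109951969373e-13
level [ 0.427 -0.061  0.279] [5.01, -9.35, -2.0, 0.26, 14.18, 7.01] [-0.245  0.337  0.012  1.842 -0.069 -0.101] 5.29878807619639e-13 4.9525574275578265e-11
```

Emit:
{"name": "play_rows", "arguments": {
  "commands": [
    [[-0.25,-1.1,-0.4,0.4,0,0.5,10],[-0.4,-2.2,-0.8,0.8,0,1,10],[-0.5,-3.3,-1.15,1.25,0,1.55,10],[-0.45,-4.4,-1.5,1.65,0,2.05,10],[-0.36,-5.5,-1.84,2.05,0,2.56,10],[-0.15,-6.5,-2.15,2.45,0,3.05,10],[0.1,-7.5,-2.5,2.85,0,3.6,10],[0.5,-8.5,-2.8,3.25,0,4.1,10],[1,-9.6,-3.1,3.7,0,4.6,10],[1.5,-10.5,-3.33,4.09,0,5.12,10]]
  ],
  "force": 115
}}

```text
time: 24.25
tcp_pos: [0.4828, -0.0673, 0.3604]
eef_rot: [0.154, 2.462, -0.055]
ft_force: [-0.5, 0.3, -6.0]
opening: 0.0244
```

Run:
```python
from kin import *
np.set_printoptions(precision=3,suppress=True)
st=ctrl.state(); print(st["time"],st["tcp_pos"],st["ft_force"],st["moment"],st["opening"])
p,R=tool(*fin(.24),.6)
s=ctrl.get_image("side");t=ctrl.get_image("top")
print("level",p,row(p,R),*ik(p,R))
# path check of half-way
R1=Ro.from_rotvec(st["eef_rot"]);h=R1*Ro.from_rotvec((R1.inv()*R).as_rotvec()/2);pm=(p+st["tcp_pos"])/2+[0,0,.03];print(row(pm,h),*ik(pm,h))
```

```text
24.25 [ 0.483 -0.067  0.36 ] [-0.513  0.276 -6.027] [0.217 1.805 0.032] 0.024380615897243645
level [ 0.427 -0.061  0.299] [3.24, -0.0, 0.5, -0.01, 14.6, -0.04] [-0.245  0.327  0.04   1.881 -0.069 -0.101] 1.9961772579076933e-12 1.6686987535244757e-10
[0.86, 0.01, -0.7, -0.01, 7.29, -0.03] [-0.284 -0.091 -0.166  1.458  0.005 -0.16 ] 7.135547014111628e-13 4.987831695389239e-11
```

Emit:
{"name": "play_rows", "arguments": {
  "commands": [
    [[0.15,0,-0.2,0,1.6,0,10],[0.3,0,-0.4,0,3.2,0,10],[0.5,0,-0.55,0,4.8,0,10],[0.75,0,-0.65,0,6.4,0,10],[1.1,0,-0.65,0,8,0,10],[1.6,0,-0.5,0,9.6,0,10],[2.1,0,-0.3,0,11.2,0,10],[2.6,0,0,0,12.8,-0.03,10],[3.1,0,0.35,0,14.2,-0.04,10],[3.24,0,0.5,0,14.6,-0.04,10]]
  ],
  "force": 115
}}

```text
time: 25.6
tcp_pos: [0.43, -0.0609, 0.2967]
eef_rot: [-0.157, -2.54, -0.048]
ft_force: [-0.1, 0.1, -5.7]
opening: 0.0247
```

```bash
cat > chk.py <<'E'
from kin import *
np.set_printoptions(precision=3,suppress=True)
def look(n=1):
    mk=[]
    pts={"clamp":(0,0,0),"pad_fixed":(.065,0,.105),"pad_sliding":(.065,0,-.105),"clamp_grip":(-.075,0,-.135)}
    st=ctrl.state();R0=Ro.from_rotvec(st["eef_rot"])
    # nominal clamp pose from tool
    Rn=R0*M.inv()*Ro.from_euler("y",-.6); on=st["tcp_pos"]-.019*R0.apply([0,0,1])-Rn.apply((-.075,0,-.135))
    pics={n:ctrl.get_image(n) for n in("top","side")}
    for nm,p in pics.items():
        for k,X in pts.items():
            q=proj(p,on+Rn.apply(X))
            c=[d for d in ctrl.mark_of(p,k) if d["conf"]>.3 and np.linalg.norm(np.array(d["xy"])-q)<15]
            if c: mk.append((p,np.array(c[0]["xy"]),X)); print(nm,k,"seen",c[0]["xy"],round(c[0]["conf"],2),"nominal",q)
    print("nominal o",on,"x",Rn.apply([1,0,0]),"z",Rn.apply([0,0,1]))
    return st,pics,on,Rn,mk
E
python3 - <<'E'
from chk import *
st,pics,on,Rn,mk=look();print(st["time"],st["tcp_pos"],st["ft_force"],st["moment"],st["opening"])
import pickle;pickle.dump((pics,on,Rn.as_rotvec(),mk),open("p3.pkl","wb"))
def poly(img,p,o,k,P,col):
    h=cv2.convexHull(np.array([proj(p,X) for X in P]).astype(np.float32))[:,0]
    cv2.polylines(img,[np.round((h-o+.5)*k).astype(np.int32)],True,col,1)
out=[]
for p,(x0,y0,x1,y1) in((pics["top"],(215,135,305,245)),(pics["side"],(185,140,295,245))):
    k=400/(x1-x0);f=cv2.resize(p["frame"][y0:y1,x0:x1],None,fx=k,fy=k,interpolation=2)
    for lo,hi in (((-.01,-.004,-.195),(.01,.004,.139)),((-.02,-.013,-.159),(.078,.013,-.111)),((-.105,-.013,-.151),(-.02,.013,-.119)),((-.02,-.011,.105),(.078,.011,.139))):
        c=np.array(np.meshgrid(*zip(lo,hi))).T.reshape(-1,3); poly(f,p,(x0,y0),k,on+Rn.apply(c),(0,255,0))
    out.append(cv2.resize(f,(400,460))) if 0 else out.append(f)
H=max(f.shape[0] for f in out);out=[cv2.copyMakeBorder(f,0,H-f.shape[0],0,0,0) for f in out]
cv2.imwrite("pics/j.png",np.hstack(out)[:,:,::-1])
E
```

```text
side clamp seen [241.3, 162.3] 0.92 nominal [237.112 164.729]
side pad_fixed seen [214.8, 172.2] 0.62 nominal [210.671 171.891]
side pad_sliding seen [266.0, 187.2] 0.8 nominal [266.742 188.519]
side clamp_grip seen [275.5, 157.4] 0.56 nominal [275.43  156.603]
nominal o [ 0.575 -0.079  0.238] x [ 0.002 -0.001 -1.   ] z [ 0.992 -0.123  0.002]
25.6 [ 0.43  -0.061  0.297] [-0.066  0.113 -5.663] [-0.119 -0.857  0.016] 0.024717416428021687
```

View pics/j.png

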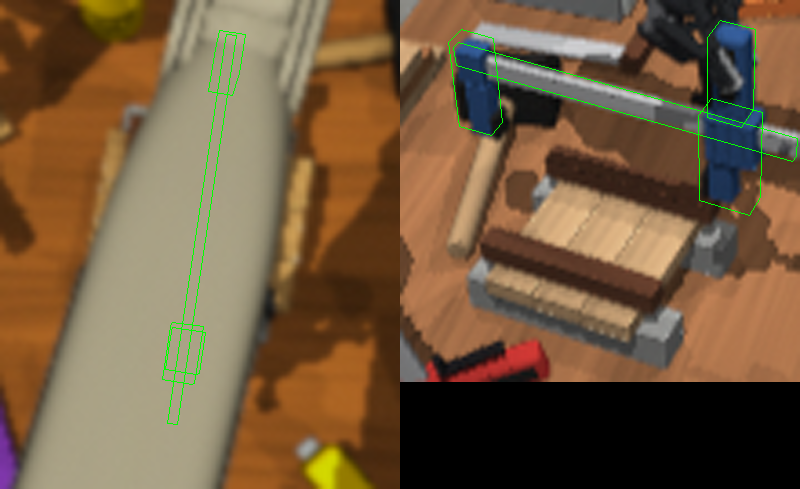

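```bash
cat > bar.py <<'E'
from chk import *
def bar(p,on,Rn,dbg=False):
    hsv=cv2.cvtColor(p["frame"],cv2.COLOR_RGB2HSV).astype(int)
    m=((hsv[...,1]<70)&(hsv[...,2]>70)).astype(np.uint8)
    c=np.array(np.meshgrid((-.01,.01),(-.004,.004),(-.195,.139))).T.reshape(-1,3)
    hull=cv2.convexHull(np.array([proj(p,on+Rn.apply(X)) for X in c]).astype(np.float32))[:,0]
    im=np.zeros((384*8,512*8),np.uint8);cv2.fillConvexPoly(im,np.round((hull+.5)*8).astype(np.int32),1)
    a=proj(p,on+Rn.apply((0,0,.09)));b=proj(p,on+Rn.apply((0,0,-.10)))
    xs=np.arange(int(min(a[0],b[0]))+2,int(max(a[0],b[0]))-1);o=[]
    for x in xs:
        r=np.where(im[:,x*8+4])[0]/8-.5; lo,hi=r.min(),r.max()
        col=m[int(lo)-4:int(hi)+6,x];w=np.where(col)[0]+int(lo)-4
        if len(w)>2:o.append((x,w.mean()-(lo+hi)/2,len(w),hi-lo))
    return np.array(o)
E
python3 - <<'E'
from bar import *
import pickle
pics,on,rv,mk=pickle.load(open("p3.pkl","rb"));Rn=Ro.from_rotvec(rv)
p=pics["side"];o=bar(p,on,Rn);print(o[::3].round(1))
hsv=cv2.cvtColor(p["frame"],cv2.COLOR_RGB2HSV).astype(int)
b=((hsv[...,0]>98)&(hsv[...,0]<125)&(hsv[...,1]>110)).astype(np.uint8);b[:140]=0
n,l,st,ce=cv2.connectedComponentsWithStats(b)
print([(s.tolist(),c.round(1)) for s,c in zip(st,ce) if s[4]>25][1:])
for X in((-.02,0,.105),(.078,0,.105),(-.02,0,.139),(.078,0,.139),(-.105,0,-.135),(.078,0,-.105)):print(X,proj(p,on+Rn.apply(X)))
J=[proj(p,on+Rn.apply(X))-proj(p,on) for X in((.01,0,0),(0,.01,0),(0,0,.01))];print(J)
E
```

```text
[[214.   -0.9   9.    6.4]
 [217.   -1.4  10.    6.5]
 [220.   -1.   10.    6.5]
 [223.   -0.8  10.    6.4]
 [226.   -0.6   8.    6.4]
 [229.   -0.4   8.    6.5]
 [232.    0.8   7.    6.5]
 [235.   -0.6   9.    6.5]
 [238.    0.    7.    6.5]
 [241.    0.2   7.    6.6]
 [244.    0.3   7.    6.6]
 [247.   -0.1   8.    6.6]
 [250.    0.1   8.    6.6]
 [253.   -0.2   7.    6.5]
 [256.   -0.1   7.    6.6]
 [259.   -0.4   6.    6.6]
 [262.   -0.8   7.    6.6]]
[([319, 140, 31, 26, 549], array([333.7, 151.1])), ([426, 140, 55, 16, 271], array([461.5, 143. ])), ([268, 146, 17, 49, 467], array([276. , 172.4])), ([200, 151, 12, 26, 195], array([205.9, 162.9])), ([484, 201, 28, 74, 1785], array([498.7, 238. ])), ([74, 343, 40, 41, 1191], array([ 91.6, 364.8]))]
(-0.02, 0, 0.105) [208.381 151.861]
(0.078, 0, 0.105) [211.007 174.827]
(-0.02, 0, 0.139) [199.451 149.352]
(0.078, 0, 0.139) [202.428 172.263]
(-0.105, 0, -0.135) [275.49  148.617]
(0.078, 0, -0.105) [266.769 191.491]
[array([0.153, 2.411]), array([-1.424,  1.764]), array([-2.739, -0.78 ])]
```

Run:
```python
from kin import *
import pickle
np.set_printoptions(precision=3,suppress=True)
t,s=pickle.load(open("p0.pkl","rb"))
for a in((256,152.5),(280,149),(303,145),(302,158)):print("mallet handle",at_z(t,a,.025))
print("mallet mark tri",tri(t,(302,144),s,(215,174)))
o,R=fin(.115)
for X in((.078,.011,.139),(.078,-.011,.139),(.078,0,.105),(.078,0,-.105),(.078,0,-.159),(0,0,-.195)):print(X,o+R.apply(X))
st=ctrl.state();print(st["time"],st["tcp_pos"])
for z in(.20,.14,.115):
    p,Rt=tool(*fin(z),.6);print(z,row(p,Rt),*ik(p,Rt))
```

```text
mallet handle [ 0.717 -0.061  0.025]
mallet handle [ 0.736 -0.167  0.025]
mallet handle [ 0.757 -0.268  0.025]
mallet handle [ 0.699 -0.265  0.025]
mallet mark tri (array([ 0.759, -0.269,  0.006]), np.float64(0.014049777324389341))
(0.078, 0.011, 0.139) [ 0.711 -0.085  0.037]
(0.078, -0.011, 0.139) [ 0.709 -0.107  0.037]
(0.078, 0, 0.105) [ 0.676 -0.092  0.037]
(0.078, 0, -0.105) [ 0.468 -0.066  0.037]
(0.078, 0, -0.159) [ 0.414 -0.059  0.037]
(0, 0, -0.195) [ 0.378 -0.055  0.115]
26.1 [ 0.427 -0.061  0.3  ]
0.2 [-0.92, -0.0, 1.35, -0.01, 0.03, -0.01] [-0.245  0.348 -0.015  1.804 -0.069 -0.101] 4.093555983934073e-14 4.770151170907432e-12
0.14 [-2.26, 0.0, 3.34, -0.01, 0.03, -0.01] [-0.245  0.39  -0.088  1.69  -0.069 -0.101] 5.003707553108401e-17 3.3733521486056634e-15
0.115 [-2.83, 0.0, 4.17, -0.01, 0.03, -0.01] [-0.245  0.411 -0.114  1.643 -0.069 -0.101] 5.003707553108401e-17 1.2002309032017563e-16
```

Run:
```python
from kin import *
import pickle
np.set_printoptions(precision=3,suppress=True)
t,s=pickle.load(open("p0.pkl","rb"))
for p in(t,s):
    hsv=cv2.cvtColor(p["frame"],cv2.COLOR_RGB2HSV).astype(int)
    for yy in(-.085,-.107):
        # walk in x at assumed z=.03, print saturation/value profile
        print("top" if p is t else "side",yy,[(round(x,3),*hsv[tuple(np.round(proj(p,(x,yy,.03))).astype(int)[::-1])][1:].tolist()) for x in np.arange(.69,.76,.005)])
t2,s2=pickle.load(open("p2.pkl","rb"))
f=np.hstack([cv2.resize(t["frame"][135:175,245:310],(400,246),interpolation=2),cv2.resize(s["frame"][150:220,190:240],(400,560),interpolation=2)[:246] if 0 else cv2.resize(s["frame"][160:215,190:279],(400,246),interpolation=2)])
for p,o,k,dx in((t,(245,135),400/65,0),(s,(190,160),400/89,400)):
    for z in(.037,.063):
        P4=[C+Ro.from_euler("z",Y).apply((x-.010,y,z)) for x in(.105,.139) for y in(-.011,.011)]
        h=cv2.convexHull(np.array([proj(p,X) for X in P4]).astype(np.float32))[:,0]
        cv2.polylines(f,[np.round((h-o+.5)*k+[dx,0]).astype(np.int32)],True,(0,255,0) if z<.05 else (255,255,0),1)
cv2.imwrite("pics/k.png",f[:,:,::-1])
```

```text
top -0.085 [(np.float64(0.69), 203, 173), (np.float64(0.695), 200, 172), (np.float64(0.7), 204, 165), (np.float64(0.705), 203, 147), (np.float64(0.71), 186, 107), (np.float64(0.715), 159, 119), (np.float64(0.72), 152, 153), (np.float64(0.725), 150, 177), (np.float64(0.73), 154, 169), (np.float64(0.735), 170, 150), (np.float64(0.74), 194, 151), (np.float64(0.745), 202, 155), (np.float64(0.75), 203, 153), (np.float64(0.755), 202, 154), (np.float64(0.76), 203, 161)]
top -0.107 [(np.float64(0.69), 203, 157), (np.float64(0.695), 204, 166), (np.float64(0.7), 202, 164), (np.float64(0.705), 202, 154), (np.float64(0.71), 200, 130), (np.float64(0.715), 177, 105), (np.float64(0.72), 155, 128), (np.float64(0.725), 150, 160), (np.float64(0.73), 150, 180), (np.float64(0.735), 149, 182), (np.float64(0.74), 173, 147), (np.float64(0.745), 195, 149), (np.float64(0.75), 204, 149), (np.float64(0.755), 203, 148), (np.float64(0.76), 203, 156)]
side -0.085 [(np.float64(0.69), 144, 167), (np.float64(0.695), 143, 166), (np.float64(0.7), 143, 146), (np.float64(0.705), 142, 77), (np.float64(0.71), 119, 79), (np.float64(0.715), 106, 154), (np.float64(0.72), 103, 171), (np.float64(0.725), 105, 189), (np.float64(0.73), 105, 191), (np.float64(0.735), 130, 145), (np.float64(0.74), 144, 150), (np.float64(0.745), 144, 145), (np.float64(0.75), 145, 146), (np.float64(0.755), 145, 160), (np.float64(0.76), 143, 160)]
side -0.107 [(np.float64(0.69), 144, 165), (np.float64(0.695), 143, 166), (np.float64(0.7), 144, 163), (np.float64(0.705), 144, 140), (np.float64(0.71), 139, 75), (np.float64(0.715), 112, 82), (np.float64(0.72), 105, 158), (np.float64(0.725), 105, 182), (np.float64(0.73), 104, 188), (np.float64(0.735), 105, 189), (np.float64(0.74), 141, 136), (np.float64(0.745), 145, 144), (np.float64(0.75), 144, 143), (np.float64(0.755), 146, 143), (np.float64(0.76), 144, 167)]
```

View pics/k.png

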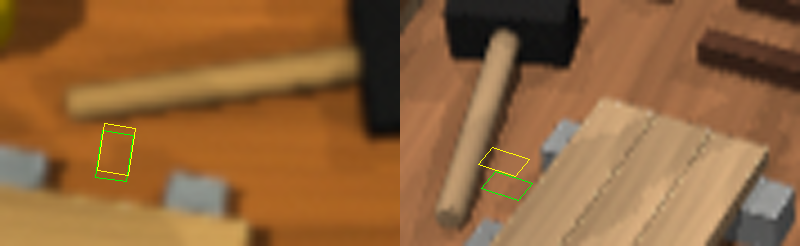

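The handle's near edge is at x≈0.713 m, and the fixed jaw's back would reach 0.711 m. I shift the clamp 8 mm towards the robot, leaving about 10 mm there with both pads still outside the panel.

Run:
```python
from kin import *
st=ctrl.state();print(st["time"],st["tcp_pos"])
for z in(.20,.14,.116):
    o,R=fin(z);p,Rt=tool(o-R.apply((0,0,.008)),R,.6);print(z,row(p,Rt),ik(p,Rt)[1])
```

```text
26.1 [ 0.42749166 -0.06103164  0.30018045]
0.2 [-0.65, -0.0, 1.53, -0.01, 0.03, -0.01] 2.960813913759636e-14
0.14 [-2.0, 0.0, 3.52, -0.01, 0.03, -0.01] 3.527934560844704e-16
0.116 [-2.54, 0.0, 4.31, -0.01, 0.03, -0.01] 1.3947004136484323e-16
```

Emit:
{"name": "play_rows", "arguments": {
  "commands": [
    [[-0.1,0,0.6,0,0.03,0,10],[-0.4,0,1.1,0,0.03,0,10],[-0.65,0,1.53,0,0.03,0,10],[-1,0,2.05,0,0.03,0,10],[-1.35,0,2.55,0,0.03,0,10],[-1.7,0,3.05,0,0.03,0,10],[-2,0,3.52,0,0.03,0,10],[-2,0,3.52,0,0.03,0,10]]
  ],
  "force": 115
}}

```text
time: 27.1
tcp_pos: [0.4186, -0.06, 0.1982]
eef_rot: [-0.157, -2.535, -0.047]
ft_force: [-0.4, 0.2, -5.9]
opening: 0.0248
```

Run:
```python
from bar import *
st,pics,on,Rn,mk=look();print(st["time"],st["tcp_pos"],st["ft_force"],st["opening"])
p=pics["side"];o=bar(p,on,Rn);print(o[::3,:3].round(1).tolist())
o_,R=fin(.116);p_,Rt=tool(o_-R.apply((0,0,.008)),R,.6);print(row(p_,Rt))
hsv=cv2.cvtColor(p["frame"],cv2.COLOR_RGB2HSV).astype(int)
b=((hsv[...,0]>98)&(hsv[...,0]<125)&(hsv[...,1]>110)).astype(np.uint8);n,l,s_,ce=cv2.connectedComponentsWithStats(b)
print([s.tolist() for s in s_[1:] if s[4]>25 and 185<s[0]<290])
for X in((.078,.011,.105),(.078,-.011,.105),(.078,.011,.139),(-.105,-.013,-.135),(.078,.011,-.105),(.078,.011,-.111),(0,0,-.195)):print(X,proj(p,on+Rn.apply(X)))
```

```text
side clamp seen [243.4, 187.6] 0.95 nominal [241.82 188.57]
side pad_sliding seen [272.4, 211.7] 0.63 nominal [270.308 211.175]
side clamp_grip seen [277.1, 180.9] 0.63 nominal [278.672 182.171]
nominal o [ 0.563 -0.078  0.139] x [-0.002 -0.001 -1.   ] z [ 0.992 -0.123 -0.002]
27.1 [ 0.419 -0.06   0.198] [-0.437  0.23  -5.879] 0.024803809384503207
[[220.0, 0.5, 6.0], [223.0, 1.6, 7.0], [226.0, 2.2, 11.0], [229.0, 0.3, 7.0], [232.0, 0.4, 7.0], [235.0, 0.5, 7.0], [238.0, -0.4, 7.0], [241.0, -0.3, 7.0], [244.0, -0.2, 7.0], [247.0, -0.1, 7.0], [250.0, 0.1, 7.0], [253.0, -0.4, 8.0], [256.0, -0.8, 7.0], [259.0, -0.7, 7.0], [262.0, -1.1, 6.0], [265.0, -0.5, 7.0]]
[-0.54, 0.0, 0.8, -0.01, 0.01, -0.01]
[[255, 94, 5, 11, 34], [272, 172, 16, 45, 419], [206, 174, 11, 25, 165]]
(0.078, 0.011, 0.105) [215.066 199.053]
(0.078, -0.011, 0.105) [218.09  195.241]
(0.078, 0.011, 0.139) [206.758 196.444]
(-0.105, -0.013, -0.135) [280.371 172.468]
(0.078, 0.011, -0.105) [269.005 215.987]
(0.078, 0.011, -0.111) [270.616 216.493]
(0, 0, -0.195) [295.549 204.628]
```

Emit:
{"name": "play_rows", "arguments": {
  "commands": [
    [[-0.15,0,0.22,0,0,0,10],[-0.3,0,0.45,0,0,0,10],[-0.42,0,0.63,0,0,0,10],[-0.5,0,0.75,0,0,0,10],[-0.54,0,0.8,0,0,0,10],[-0.54,0,0.8,0,0,0,10],[-0.54,0,0.8,0,0,0,10]]
  ],
  "force": 115
}}

```text
time: 28.48
tcp_pos: [0.4196, -0.0603, 0.1756]
eef_rot: [-0.157, -2.539, -0.047]
ft_force: [0.6, -0.7, -5.5]
opening: 0.0247
```

Run:
```python
from bar import *
st,pics,on,Rn,mk=look();print(st["time"],st["tcp_pos"],st["ft_force"],st["moment"],st["qd"],st["opening"])
p=pics["side"];o=bar(p,on,Rn);print(o[::3,:3].round(1).tolist())
hsv=cv2.cvtColor(p["frame"],cv2.COLOR_RGB2HSV).astype(int)
b=((hsv[...,0]>98)&(hsv[...,0]<125)&(hsv[...,1]>110)).astype(np.uint8);n,l,s_,ce=cv2.connectedComponentsWithStats(b)
print([s.tolist() for s in s_[1:] if s[4]>25 and 185<s[0]<290])
for X in((.078,.011,.105),(.078,.011,.139),(.078,.011,-.105)):print(X,proj(p,on+Rn.apply(X)))
# cauls/panel still in place? mask overlap, left side and mallet etc: compare with earlier side picture p2 outside the clamp/arm
import pickle
t2,s2=pickle.load(open("p2.pkl","rb"))
d=np.abs(p["frame"].astype(int)-s2["frame"]).max(2)
for nm,(x0,y0,x1,y1) in dict(caulL=(208,203,252,224),boardsLeftEdge=(210,215,250,232),mallet=(195,165,205,208),red=(185,230,225,250)).items():print(nm,(d[y0:y1,x0:x1]>40).mean().round(3))
v=p["frame"].max(2).astype(float);print("caulR dark frac",[round(float((v[tuple(np.round(proj(p,C+Ro.from_euler('z',Y).apply((x,-.065,.085)))).astype(int)[::-1])])),0) for x in np.linspace(-.08,.08,9)])
```

```text
side clamp seen [243.5, 193.4] 0.66 nominal [241.795 193.297]
side pad_fixed seen [216.6, 198.2] 0.58 nominal [216.423 198.777]
side pad_sliding seen [271.9, 216.7] 0.85 nominal [269.948 215.708]
side clamp_grip seen [278.5, 184.6] 0.77 nominal [278.341 187.413]
nominal o [ 0.564 -0.078  0.116] x [ 0.001 -0.002 -1.   ] z [ 0.992 -0.123  0.001]
28.475 [ 0.42  -0.06   0.176] [ 0.554 -0.651 -5.532] [-0.101 -0.849  0.051] [ 0.002 -0.002  0.    -0.    -0.002  0.001] 0.024709200451438717
[[220.0, 0.9, 6.0], [223.0, 2.9, 10.0], [226.0, 0.5, 7.0], [229.0, 0.6, 7.0], [232.0, 0.7, 7.0], [235.0, -0.2, 7.0], [238.0, -0.1, 7.0], [241.0, -0.1, 7.0], [244.0, 0.0, 7.0], [247.0, -0.4, 6.0], [250.0, 0.2, 7.0], [253.0, -0.2, 8.0], [256.0, -0.7, 7.0], [259.0, -0.6, 7.0], [262.0, -0.4, 7.0], [265.0, -0.4, 7.0]]
[[255, 94, 5, 11, 34], [251, 117, 5, 10, 27], [272, 177, 15, 45, 399], [207, 179, 11, 24, 158]]
(0.078, 0.011, 0.105) [215.213 203.349]
(0.078, 0.011, 0.139) [206.976 200.71 ]
(0.078, 0.011, -0.105) [268.646 220.465]
caulL 0.015
boardsLeftEdge 0.0
mallet 0.0
red 0.001
caulR dark frac [44.0, 57.0, 56.0, 54.0, 93.0, 96.0, 99.0, 100.0, 102.0]
```

Run:
```python
from station import ctrl
print(ctrl.finish_job(), ctrl.state()["time"])
```

```text
the job is handed in; nothing more can be done
the job is handed in; nothing more can be done
```

I set both cauls down over the bearers, then drew the blue clamp out of the rack. I handed in with it held level, jaws down, across the middle of the panel between the cauls, at about 28.5 s of the 70 s.

- **Held steady:** the wrist force of −5.5 N is about the clamp's weight, the same as when it hung free. Joint speeds were near zero, so it touches nothing but the gripper.
- **Clamp position:** from the gripper pose, the bar sits at z = 116 mm, which puts the pad centres at about 51 mm, level with the board edges. The camera marks agree within about 3 px.
- **Off centre on purpose:** I shifted the clamp 8 mm towards the robot because the mallet handle lies close behind the fixed jaw. The pads stand roughly 21 mm (far side) and 37 mm (near side) outside the panel.
- **Left in place:** comparing camera pictures, I saw no movement in the left caul, the board edges on that side, the mallet or the part of the red clamp I compared. The right caul was only checked as dark along its whole length.

**Where checks disagreed:** the bar's edge in the side view hinted at 1–2° of head-down tilt, while the pad marks hinted at the opposite, so I left it level. The arm hid the clamp from the top camera, so its final position was checked only from the side view and the gripper pose. I held the clamp with the gripper tilted 0.6 rad, because the straight grasp was out of the arm's reach.

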